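Find the bearer under the deck cover and set the loaded bottle carrier on it

TASK

Clear the beaker (keep it upright) and the stopper off the lath cover of the raised deck onto the worktop, and press along the cover with the fingertips until you feel, with a firm press held for a moment, where the hidden bearer makes it stiff. Only then load every weighing bottle upright into the carrier, each in a bay of its own, while the carrier stands on the worktop. Then carry the carrier level by its grip plate and set it down on the cover above the bearer, so that it stands level, does not sink into the cover, and all bottles are still upright in their bays.

Things in the scene. Friction and masses are not known exactly. Their poses are not given: they have to be found in the camera images.
- deck: raised deck, aluminium frame 284 x 170 x 40 mm, fixed to the worktop; origin at the centre of its underside, z up, x along its long side. Its cover is ten laths side by side along x that stand proud of the frame, their top 55 mm above the worktop. Each lath gives when pressed: about 0.2 N to start, then 60 N/m, 14 mm at most
- cover (a point): centre of the cover's top face, 55 mm above the deck's underside (axes of the deck). Hidden below the laths a rigid steel bearer 44 mm wide runs right across (along the deck's y), its centre somewhere within 65 mm of this point along the deck's x. A lath even partly above the bearer sinks only 1 to 2 mm when pressed
- carrier_grip (a point): bottle carrier: loose tray 152 (x) x 148 (y) mm, about 0.5 kg, two open bays each side of an upright black grip plate 12 mm thick (x), 40 mm long (y), its top 78 mm above the tray's underside. This point is in the plate's centre, 64 mm above the tray's underside and 14 mm below the plate's top; z up
- carrier_base (a point): centre of the carrier's underside, axes as above. The four bay centres are at x = +-40 mm, y = +-37 mm; a bay is about 66 x 69 mm inside; its floor is 6 mm above this point, the low rims round it 12 mm above this point
- beaker_mid (a point): small empty glass beaker left on the cover, 44 mm across the body, 48 mm at the rim, 56 mm high, spout towards its -y; this point is on its axis, 28 mm above its base; z up
- stopper_mid (a point): grey rubber stopper left on the cover, 28 mm across, 30 mm high, standing; this point is at its centre, 15 mm above its base
- tube_stand (a point): foot, on the worktop, of a fixed round rack of test tubes in the middle of the worktop: base 172 mm across, tube plate above it 156 mm across, 320 mm high; keep clear of it
- blue_can (a point): foot, on the worktop, of a fixed blue bottle, 88 mm at its widest, 190 mm high; keep clear of it
- lath_0: lath 0 of the deck's cover, 25 mm wide (deck x), 150 mm long, 16 mm thick; origin at the centre of its underside, 39 mm above the worktop when not pressed; lath 0 is at the deck's -x end, pitch 26 mm
- lath_1: lath 1 of the deck's cover, 25 mm wide (deck x), 150 mm long, 16 mm thick; origin at the centre of its underside, 39 mm above the worktop when not pressed; lath 0 is at the deck's -x end, pitch 26 mm
- lath_2: lath 2 of the deck's cover, 25 mm wide (deck x), 150 mm long, 16 mm thick; origin at the centre of its underside, 39 mm above the worktop when not pressed; lath 0 is at the deck's -x end, pitch 26 mm
- lath_3: lath 3 of the deck's cover, 25 mm wide (deck x), 150 mm long, 16 mm thick; origin at the centre of its underside, 39 mm above the worktop when not pressed; lath 0 is at the deck's -x end, pitch 26 mm
- lath_4: lath 4 of the deck's cover, 25 mm wide (deck x), 150 mm long, 16 mm thick; origin at the centre of its underside, 39 mm above the worktop when not pressed; lath 0 is at the deck's -x end, pitch 26 mm
- lath_5: lath 5 of the deck's cover, 25 mm wide (deck x), 150 mm long, 16 mm thick; origin at the centre of its underside, 39 mm above the worktop when not pressed; lath 0 is at the deck's -x end, pitch 26 mm
- lath_6: lath 6 of the deck's cover, 25 mm wide (deck x), 150 mm long, 16 mm thick; origin at the centre of its underside, 39 mm above the worktop when not pressed; lath 0 is at the deck's -x end, pitch 26 mm
- lath_7: lath 7 of the deck's cover, 25 mm wide (deck x), 150 mm long, 16 mm thick; origin at the centre of its underside, 39 mm above the worktop when not pressed; lath 0 is at the deck's -x end, pitch 26 mm
- lath_8: lath 8 of the deck's cover, 25 mm wide (deck x), 150 mm long, 16 mm thick; origin at the centre of its underside, 39 mm above the worktop when not pressed; lath 0 is at the deck's -x end, pitch 26 mm
- lath_9: lath 9 of the deck's cover, 25 mm wide (deck x), 150 mm long, 16 mm thick; origin at the centre of its underside, 39 mm above the worktop when not pressed; lath 0 is at the deck's -x end, pitch 26 mm
- bottle_0_mid (a point): low glass weighing bottle with a flat white lid, all alike: round, 48 mm across the lid, 46 mm below it, 38 mm high, about 0.07 kg; this point is on its axis, 19 mm above its base; z up; absent in some starts
- bottle_1_mid (a point): low glass weighing bottle with a flat white lid, all alike: round, 48 mm across the lid, 46 mm below it, 38 mm high, about 0.07 kg; this point is on its axis, 19 mm above its base; z up; absent in some starts
- bottle_2_mid (a point): low glass weighing bottle with a flat white lid, all alike: round, 48 mm across the lid, 46 mm below it, 38 mm high, about 0.07 kg; this point is on its axis, 19 mm above its base; z up; absent in some starts
- bottle_3_mid (a point): low glass weighing bottle with a flat white lid, all alike: round, 48 mm across the lid, 46 mm below it, 38 mm high, about 0.07 kg; this point is on its axis, 19 mm above its base; z up; absent in some starts

How it is judged (in metres and radians):
On the way, in this order (a step that is already met when the one before it is completed fails the run):
1. the stiff place of the cover has been found: the fingers press a lath with more than 3 N for 0.2 s and it sinks less than 4 mm (((contact force between the fingers and lath_0 above 3 N and z of lath_0 in the frame of deck above 0.035 m) or (contact force between the fingers and lath_1 above 3 N and z of lath_1 in the frame of deck above 0.035 m) or (contact force between the fingers and lath_2 above 3 N and z of lath_2 in the frame of deck above 0.035 m) or (contact force between the fingers and lath_3 above 3 N and z of lath_3 in the frame of deck above 0.035 m) or (contact force between the fingers and lath_4 above 3 N and z of lath_4 in the frame of deck above 0.035 m) or (contact force between the fingers and lath_5 above 3 N and z of lath_5 in the frame of deck above 0.035 m) or (contact force between the fingers and lath_6 above 3 N and z of lath_6 in the frame of deck above 0.035 m) or (contact force between the fingers and lath_7 above 3 N and z of lath_7 in the frame of deck above 0.035 m) or (contact force between the fingers and lath_8 above 3 N and z of lath_8 in the frame of deck above 0.035 m) or (contact force between the fingers and lath_9 above 3 N and z of lath_9 in the frame of deck above 0.035 m))), for 0.2 s.
2. all bottles present stand upright in the carrier's bays while the carrier stands on the worktop (x of bottle_0_mid in the frame of carrier_grip between -0.072 and 0.072 m and y of bottle_0_mid in the frame of carrier_grip between -0.07 and 0.07 m and z of bottle_0_mid in the frame of carrier_grip between -0.04 and -0.0355 m and angle between each of bottle_0_mid, bottle_1_mid, bottle_2_mid, bottle_3_mid's own z axis and vertical below 0.15 rad and x of bottle_1_mid in the frame of carrier_grip between -0.072 and 0.072 m and y of bottle_1_mid in the frame of carrier_grip between -0.07 and 0.07 m and z of bottle_1_mid in the frame of carrier_grip between -0.04 and -0.0355 m and x of bottle_2_mid in the frame of carrier_grip between -0.072 and 0.072 m and y of bottle_2_mid in the frame of carrier_grip between -0.07 and 0.07 m and z of bottle_2_mid in the frame of carrier_grip between -0.04 and -0.0355 m and x of bottle_3_mid in the frame of carrier_grip between -0.072 and 0.072 m and y of bottle_3_mid in the frame of carrier_grip between -0.07 and 0.07 m and z of bottle_3_mid in the frame of carrier_grip between -0.04 and -0.0355 m and height (world z) of carrier_grip below 0.07 m), for 0.3 s.
At the end, for the whole second after the job is handed in: The carrier stands on the cover, sunk less than 3 mm and tilted less than 0.035 rad, with every bottle present upright (0.15 rad) on the floor of a bay; the beaker stands upright (0.2 rad) and the stopper lies on the worktop (z of carrier_grip in the frame of deck between 0.116 and 0.124 m and angle between carrier_grip's own z axis and vertical below 0.035 rad and x of carrier_grip in the frame of deck between -0.13 and 0.13 m and y of carrier_grip in the frame of deck between -0.06 and 0.06 m and x of bottle_0_mid in the frame of carrier_grip between -0.072 and 0.072 m and y of bottle_0_mid in the frame of carrier_grip between -0.07 and 0.07 m and z of bottle_0_mid in the frame of carrier_grip between -0.04 and -0.0355 m and angle between each of bottle_0_mid, bottle_1_mid, bottle_2_mid, bottle_3_mid's own z axis and vertical below 0.15 rad and x of bottle_1_mid in the frame of carrier_grip between -0.072 and 0.072 m and y of bottle_1_mid in the frame of carrier_grip between -0.07 and 0.07 m and z of bottle_1_mid in the frame of carrier_grip between -0.04 and -0.0355 m and x of bottle_2_mid in the frame of carrier_grip between -0.072 and 0.072 m and y of bottle_2_mid in the frame of carrier_grip between -0.07 and 0.07 m and z of bottle_2_mid in the frame of carrier_grip between -0.04 and -0.0355 m and x of bottle_3_mid in the frame of carrier_grip between -0.072 and 0.072 m and y of bottle_3_mid in the frame of carrier_grip between -0.07 and 0.07 m and z of bottle_3_mid in the frame of carrier_grip between -0.04 and -0.0355 m and height (world z) of beaker_mid below 0.036 m and angle between beaker_mid's own z axis and vertical below 0.2 rad and height (world z) of stopper_mid below 0.025 m); the robot touches nothing.
It fails at once if the carrier is tilted by more than 0.3 rad (angle between carrier_grip's own z axis and vertical above 0.3 rad).
Of bottle_0, bottle_1, bottle_2, bottle_3 only 2 to 4 are there at a start; the rules pass over those that are not, and their reading is None.
At some moment in a run one of bottle_0, bottle_3 may be knocked a few centimetres aside while the robot is not near it.
It also fails if it takes over 210 s, if anything falls off the work surface, if the arm or the gripper's body presses on something with over 40 N, if the wrist force passes 120 N, or if a joint passes its speed limit or range.

ROBOT

A 6-joint arm with a two-finger parallel gripper is mounted at the origin on a cart in front of the work surface, level with it; the furniture and walls round the work are solid. World frame = base frame: x ahead of the robot, y to its left, z up, the work surface at z = 0. Lengths are in mm, angles in rad, forces in N, time in s.
With the tool pointing down it reaches from about 425 to 950 mm from the base axis. Payload 14.7 kg.
Tool frame: the origin (TCP) lies on the front face of the gripper's body, between the roots of the fingers; the fingertips stand 73 mm ahead of it and the grasp point (between the pads) lies 54 mm ahead of it; x points along the fingers, y is the direction in which the jaws open and shut, and the axes are right-handed (so a half turn about x gives the same grasp; the last joint's range is limited). The gripper opens to 85 mm and grips with 20 to 120 N. Pads are 22 mm wide; open, the fingers measure 114 mm over their backs; the gripper's body (76 mm by 85 mm) begins 54 mm behind the grasp point. The pads swing forward as they close: fully open they stand 13 mm farther back than shut.
Start: joints at [-1.321, 0.48, 1.596, -0, 1.065, -0.047], TCP at [190.116, -621.57, 303.897] pointing down, gripper open.
Joint ranges: [-2.75, 2.75], [-0.82, 2.05], [0.23, 2.67], [-1.56, 4.7], [0.09, 2.69], [-2.92, 2.92]. Speed limits (rad/s): [1.89, 1.89, 2.39, 3.01, 3.01, 3.01].

INTERFACE

Orientations are given as a rotation vector (axis times angle).
In Python, from bench import readout, viewer, env gives the robot as it stands.
- The arm moves only by the tool move_arm, never from a script. Its arguments are lists of equal length, an entry for each row: "hand": the closure, from 0 (fully open) to 1 (shut); "dp": the shift along the tool's x, y, z in cm, a list of three; "rot": the turn, a rotation vector about the tool's x, y, z in rad, a list of three. In form: {"hand": [hand, ...], "dp": [[tx, ty, tz], ...], "rot": [[rx, ry, rz], ...]}. A call has 1 to 5 rows; each row shifts and turns the commanded pose from where the row before left it, along the tool's axes as they then stand; what a row does not reach is not made up. A row lasts 1/10 s, in which the tool goes at most 50 mm and 8.59 degrees, less where a joint would pass 70% of its speed; a pose out of reach is approached as far as the arm can. A call is refused whole if a number of a shift passes 5 or a number of a turn 0.15, either way. A call with a gripper value outside its range is refused whole. The fingers move at their own pace and stop on an object; the grip force is fixed at half the most. Time passes only in rows, so rows that do not move let the fingers close. It gives the time, the measured TCP pose, the force and the opening at its end, in the units of the state.
- readout.sense(): the state, without advancing time (a new reading comes with each control period).
- viewer.camera(name): name is "side" or "top"; returns the picture (400x640x3 uint8, red, green, blue); there is no depth.
- viewer.get_calibration(name): a dict with "intrinsics" (3x3 intrinsics, pixels), "k1" (the pictures are not rectified: a ray, as slopes to the right and down, at radius r is drawn at 1 + k1 r^2 times it, then the intrinsics apply), "rvec" (rotation vector, rad) and "tvec" (3), from world to camera coordinates, as OpenCV has them. Camera axes: x right, y down, z forward; pixel columns grow to the right and rows downward; lengths in mm; the calibration is good to about 2 mm. A picture is of the moment at which its call begins. get_calibration takes no time and is no camera call.
- env.sign_off(): hands the job in, once; it reports no verdict.
The state is a dict: "time": time; "qpos": joint angles; "joint_velocities": joint speeds; "tau": joint torques, N m; "tool_pos": TCP position; "tcp_rot": TCP orientation; "ft_force": force on the tool from outside, world axes, zero at the start; "wrist_torque": the same for the moment, N m; "grip_width": finger opening in mm.
Only numpy, scipy, OpenCV 4.12 (cv2) and the standard library are available. Lean on these libraries where they do the work, as an engineer would, in place of code of your own. Each camera call takes 0.05 s, during which the arm holds its last target.

## Working session

There is one attempt and no reset: what is moved stays moved. The work goes in short steps, Python scripts to look and compute and a tool call to move; the robot and the scene stay as the last step left them, time stands still between calls to the robot, and variables do not carry over. Pictures are saved under pics/ and viewed, and the job is handed in when it is done.

Besides the shell and the picture viewer there is one more tool, called after "Emit:" as a command line: name --argument value ..., lists and objects as JSON in quotes. move_arm: Moves the arm, as the interface text tells. Its arguments: {"type":"object","properties":{"hand":{"type":"array"},"dp":{"type":"array"},"rot":{"type":"array"}},"required":["hand","dp","rot"]}

```bash
ls; mkdir -p pics; python3 - <<'E'
from bench import readout, viewer, env
import cv2
print(readout.sense())
for n in ("side","top"):
    cv2.imwrite(f"pics/{n}0.png", viewer.camera(n)[:,:,::-1]); print(n, viewer.get_calibration(n))
E
```

```text
pics
{'time': 0.0, 'qpos': array([-1.32061588e+00,  4.80843771e-01,  1.59691471e+00, -3.83382996e-05,
        1.06509925e+00, -4.65793382e-02]), 'joint_velocities': array([ 0.00135   , -0.0004389 , -0.00077268,  0.00089219,  0.00081816,
       -0.00062183]), 'tau': array([-5.01684321e-03, -9.50660777e+01, -4.30200899e+01, -7.34907098e-04,
        1.21669541e-02,  3.31891988e-05]), 'tool_pos': array([ 190.01198689, -621.24270771,  303.24937396]), 'tcp_rot': array([ 2.06220058,  0.30960815, -2.06253823]), 'ft_force': array([-0.01269073,  0.66720791,  0.51984474]), 'wrist_torque': array([ 0.00062607,  0.01432587, -0.04531776]), 'grip_width': 85.77235082762654}
side {'intrinsics': array([[480.18662732,   0.        , 320.82174425],
       [  0.        , 480.18662732, 199.14088035],
       [  0.        ,   0.        ,   1.        ]]), 'k1': -0.049787200845105836, 'rvec': array([ 2.10098446, -0.13981371,  0.1026156 ]), 'tvec': array([-545.35053483,   93.41137384, 1348.51335493])}
top {'intrinsics': array([[413.27455637,   0.        , 323.91944627],
       [  0.        , 413.27455637, 197.39871993],
       [  0.        ,   0.        ,   1.        ]]), 'k1': -0.0513987646373489, 'rvec': array([ 2.19071219, -2.1450955 ,  0.13699712]), 'tvec': array([ -18.73356357,  541.65483929, 1155.00492882])}
```

View pics/side0.png

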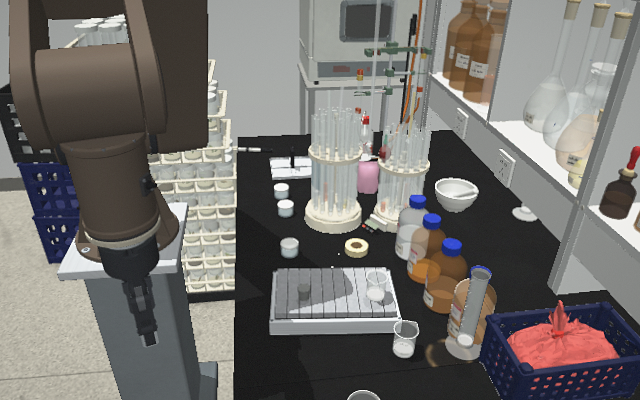

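View pics/top0.png

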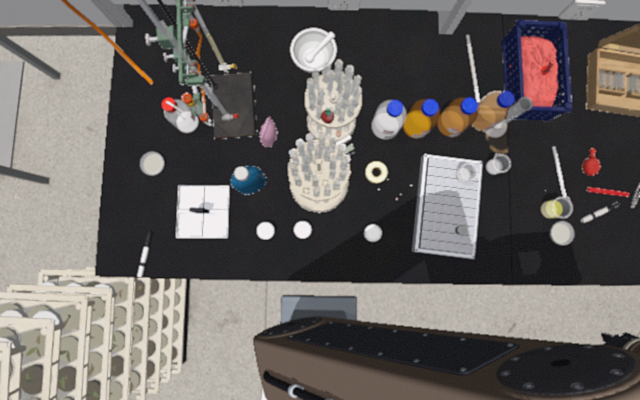

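The side view shows the deck near (335,300) with the stopper (304,290) and beaker (376,288) on it. The top view shows three white lids at (265,230), (302,229) and (373,232), the carrier at (202,211), the blue bottle at (248,180), and the rack at (320,175). I'll zoom in on these areas.

```bash
cat > h.py <<'E'
import numpy as np, cv2
from bench import readout, viewer, env
C={n:viewer.get_calibration(n) for n in("side","top")}
def ray(n,uv):
    c=C[n];K=c["intrinsics"];k=c["k1"]
    p=cv2.undistortPoints(np.array([[uv]],float),K,np.array([k,0,0,0]))[0,0]
    R=cv2.Rodrigues(c["rvec"])[0]
    return -R.T@c["tvec"].ravel(), R.T@np.array([p[0],p[1],1])
def onz(n,uv,z):
    o,d=ray(n,uv); return o+d*(z-o[2])/d[2]
def proj(n,P):
    c=C[n]; return cv2.projectPoints(np.array(P,float).reshape(-1,1,3),c["rvec"],c["tvec"],c["intrinsics"],np.array([c["k1"],0,0,0,0.]))[0][:,0]
def tri(uvs,uvt):
    A=[];b=[]
    for n,uv in(("side",uvs),("top",uvt)):
        o,d=ray(n,uv);d/=np.linalg.norm(d);M=np.eye(3)-np.outer(d,d);A.append(M);b.append(M@o)
    return np.linalg.lstsq(np.vstack(A),np.hstack(b),rcond=None)[0]
def crop(src,x0,y0,w,h,s,out):
    im=cv2.imread(src) if isinstance(src,str) else src
    cv2.imwrite(out,cv2.resize(im[y0:y0+h,x0:x0+w],None,fx=s,fy=s,interpolation=cv2.INTER_CUBIC))
def snap(n,out):
    im=viewer.camera(n)[:,:,::-1].copy(); cv2.imwrite(out,im); return im
E
python3 - <<'E'
from h import *
crop("pics/top0.png",130,140,130,110,6,"pics/c1.png")
crop("pics/top0.png",350,140,150,125,5,"pics/c2.png")
crop("pics/side0.png",250,150,160,190,3,"pics/c3.png")
for uv in[(265,230),(302,229),(373,232),(152,163)]: print(onz("top",uv,38))
for uv in[(281,188),(286,206),(289,243)]: print(onz("side",uv,38))
E
```

```text
[444.78308943 157.35209566  38.        ]
[449.85815471  52.88720441  38.        ]
[ 445.50067271 -148.31018464   38.        ]
[630.4254108  491.94730264  38.        ]
[444.02872014 138.18815628  38.        ]
[450.93021553  28.32867038  38.        ]
[ 443.85234755 -157.5821536    38.        ]
```

View pics/c1.png

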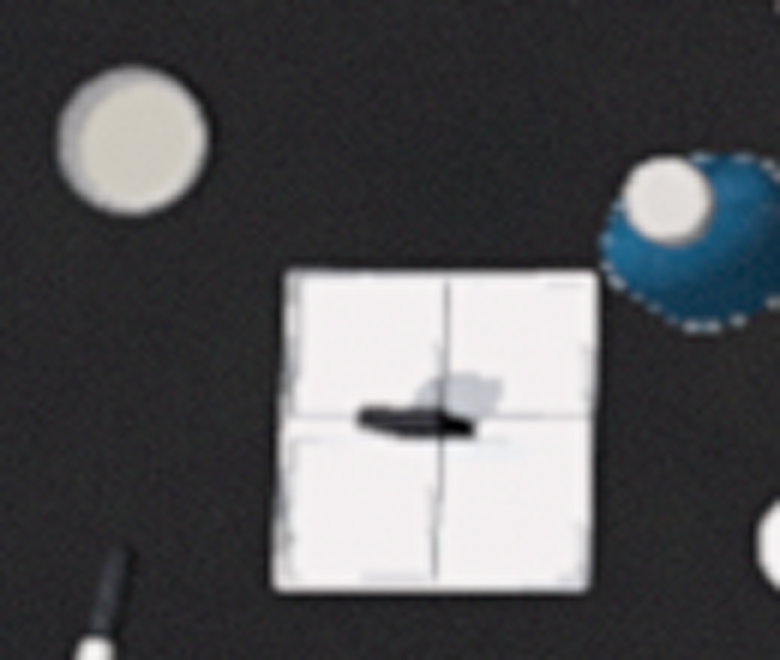

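View pics/c2.png

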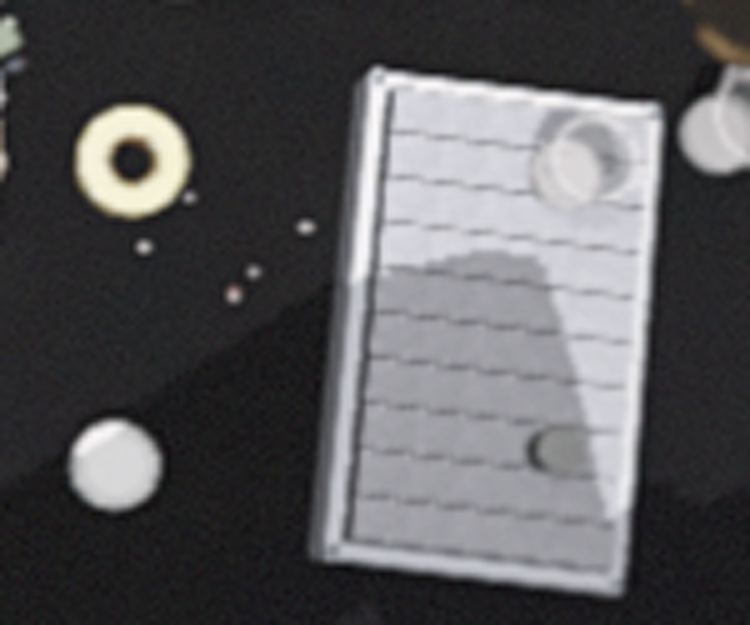

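View pics/c3.png

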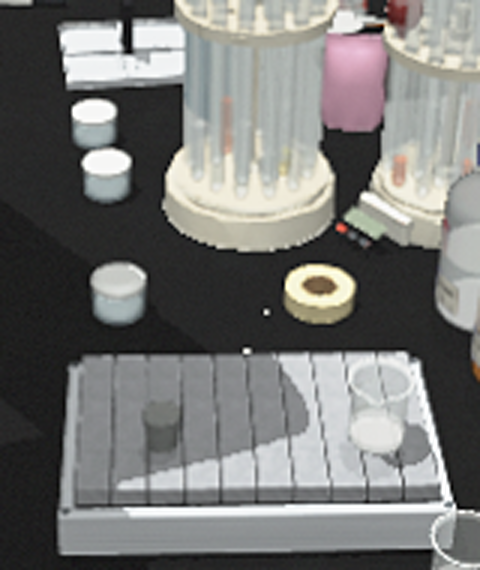

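```bash
cat >> h.py <<'E'
def blob(im,x0,y0,x1,y1,thr,minA=20):
    g=cv2.cvtColor(im,cv2.COLOR_BGR2GRAY)[y0:y1,x0:x1]
    n,l,s,c=cv2.connectedComponentsWithStats((g>thr).astype(np.uint8))
    return [(c[i]+[x0,y0],s[i]) for i in range(1,n) if s[i,4]>=minA]
E
python3 - <<'E'
from h import *
t=cv2.imread("pics/top0.png")
for b in blob(t,250,215,390,250,120): print(b[0].round(1),b[1],onz("top",b[0],38).round(1))
for b in blob(t,165,175,235,245,140): print(b)
# deck corners z=40
D=[onz("top",u,40) for u in [(425.6,154.4),(482,161),(474.4,258.4),(415.5,250.8)]]
D=np.array(D);print(D.round(1), D.mean(0)); print(D[0]-D[3],D[1]-D[2],D[0]-D[1])
# carrier corners z=12 (rim)
Q=np.array([onz("top",(130+a/6,140+b/6),12) for a,b in[(285,270),(600,272),(592,592),(275,590)]])
print(Q.round(1),Q.mean(0));print(Q[0]-Q[3],Q[1]-Q[2],Q[0]-Q[1],Q[3]-Q[2])
print("beaker base",onz("top",(350+568/5,140+168/5),55),"rim",onz("top",(350+590/5,140+155/5),111))
print("stopper", onz("top",(350+565/5,140+450/5),85))
print("rack base",proj("side",[600,0,0]),proj("top",[600,0,0]))
print("side deck", [onz("side",u,40).round(1) for u in [(250+68/3,150+362/3),(250+418/3,150+355/3),(250+450/3,150+505/3),(250+62/3,150+508/3)]])
print("side carrier",[onz("side",(250+a/3,150+b/3),12).round() for a,b in[(60,22),(68,88)]])
print("stop s",onz("side",(250+162/3,150+445/3),55),"beak s",onz("side",(250+377/3,150+437/3),55))
E
```

```text
[265.1 230.4] [  6   7  19  18 266] [443.7 157.1  38. ]
[302.2 229.4] [ 43   6  19  18 262] [448.9  52.4  38. ]
[372.4 232.5] [114   9  18  18 249] [ 444.1 -146.7   38. ]
(array([202.67831642, 211.11273957]), array([  11,   10,   54,   54, 2661], dtype=int32))
[[ 673.  -299.8   40. ]
 [ 657.8 -465.9   40. ]
 [ 376.1 -437.6   40. ]
 [ 394.8 -268.9   40. ]] [ 525.38717533 -368.07196025   40.        ]
[278.19855619 -30.90292217   0.        ] [281.69538036 -28.37097762   0.        ] [ 15.20111343 166.11618007   0.        ]
[[571.4 422.5  12. ]
 [573.7 267.9  12. ]
 [418.4 264.7  12. ]
 [415.7 418.1  12. ]] [494.77079521 343.30147737  12.        ]
[155.65300317   4.40235176   0.        ] [155.30305752   3.19302249   0.        ] [ -2.30274222 154.58065616   0.        ] [ -2.65268788 153.3713269    0.        ]
beaker base [ 616.40657087 -405.2371456    55.        ] rim [ 613.70876472 -397.66647321  111.        ]
stopper [ 454.04746338 -390.03217943   85.        ]
rack base [[337.14657863 218.84252547]] [[321.70471209 179.06289137]]
side deck [array([ 395.1, -268.6,   40. ]), array([ 676.6, -294.3,   40. ]), array([ 654.9, -462.1,   40. ]), array([ 381.6, -430.2,   40. ])]
side carrier [array([423., 418.,  12.]), array([423., 247.,  12.])]
stop s [ 456.97273172 -390.67374409   55.        ] beak s [ 615.00345104 -401.91177302   55.        ]
```

```bash
cat >> h.py <<'E'
from scipy.spatial.transform import Rotation as Ro
def plan(p,yaw,tip=None,flip=None):
    """p: target TCP (or point `tip` mm ahead of TCP); yaw: dir of tool y in world (mod pi). prints rot(tool) and dp(cm) after rot"""
    s=readout.sense(); R=Ro.from_rotvec(s["tcp_rot"])
    best=None
    for a in(yaw,yaw+np.pi):
        y=np.array([np.cos(a),np.sin(a),0]);x=np.array([0,0,-1.]);z=np.cross(x,y)
        T=Ro.from_matrix(np.c_[x,y,z]); r=(R.inv()*T).as_rotvec()
        if best is None or np.linalg.norm(r)<np.linalg.norm(best[0]): best=(r,T)
    r,T=best
    t=np.array(p,float)+[0,0,tip or 0]
    d=T.inv().apply(t-s["tool_pos"])/10
    print("t %.2f"%s["time"],"tcp",s["tool_pos"].round(1),"q",s["qpos"].round(2),"F",s["ft_force"].round(1),"w",round(s["grip_width"],1))
    print(" rot",r.round(3)," dp after rot (cm)",d.round(2), "|d|",np.linalg.norm(d).round(1)," toolz",T.as_matrix()[:,2].round(3),"tooly",T.as_matrix()[:,1].round(3))
E
python3 - <<'E'
from h import *
R=Ro.from_rotvec(readout.sense()["tcp_rot"]).as_matrix(); print(R.round(3))
plan([456,-390,200],np.pi/2-.1,54)
plan([456,-390,200],-.1,54)
print([onz("top",u,0).round() for u in [(379,189),(400,194),(397,199),(411,185),(376,172),(494,166)]])
print(proj("top",[[480,-540,0],[420,-520,0]]),proj("side",[[480,-540,0],[420,-520,0]]))
E
```

```text
[[-0.     0.292 -0.956]
 [ 0.001 -0.956 -0.292]
 [-1.    -0.001 -0.   ]]
t 0.10 tcp [ 190.  -621.3  303.3] q [-1.32  0.48  1.6  -0.    1.07 -0.05] F [-0.4 -0.3 -0.6] w 85.7
 rot [0.397 0.    0.001]  dp after rot (cm) [  4.93 -25.67 -24.16] |d| 35.6  toolz [-0.995  0.1   -0.   ] tooly [-0.1   -0.995  0.   ]
t 0.10 tcp [ 190.  -621.3  303.3] q [-1.32  0.48  1.6  -0.    1.07 -0.05] F [-0.4 -0.3 -0.6] w 85.7
 rot [-1.174e+00 -1.000e-03  1.000e-03]  dp after rot (cm) [  4.93  24.16 -25.67] |d| 35.6  toolz [-0.1   -0.995  0.   ] tooly [ 0.995 -0.1    0.   ]
[array([ 574., -170.,    0.]), array([ 561., -233.,    0.]), array([ 545., -224.,    0.]), array([ 588., -266.,    0.]), array([ 625., -161.,    0.]), array([ 652., -519.,    0.])]
[[502.59206876 223.17629419]
 [496.49370373 243.36613399]] [[323.97146554 368.82821766]
 [293.02796748 363.94669311]]
```

Emit:
move_arm --hand '[0,0,0,0,0]' --dp '[[0,0,0],[0,0,0],[0,0,0],[0,-3.2,-3.02],[0,-3.2,-3.02]]' --rot '[[0.132,0,0],[0.132,0,0],[0.132,0,0],[0,0,0],[0,0,0]]'

```text
time: 0.6
tool_pos: [256.5, -563.4, 303.3]
tcp_rot: [-2.169, 0.11, 2.169]
ft_force: [0.7, -0.3, 0.0]
grip_width: 85.5
```

Emit:
move_arm --hand '[0,0,0,0,0]' --dp '[[0,-3.2,-3.02],[0,-3.2,-3.02],[0,-3.2,-3.02],[0,-3.2,-3.02],[0,-3.2,-3.02]]' --rot '[[0,0,0],[0,0,0],[0,0,0],[0,0,0],[0,0,0]]'

```text
time: 1.1
tool_pos: [423.7, -418.1, 303.7]
tcp_rot: [-2.17, 0.108, 2.171]
ft_force: [0.6, -1.1, 1.5]
grip_width: 85.5
```

```bash
python3 - <<'E'
from h import *
plan([456,-390,78],np.pi/2-.1,54)
E
```

```text
t 1.10 tcp [ 423.7 -418.1  303.7] q [-0.83  0.4   1.73 -0.    1.01  0.84] F [ 0.6 -1.1  1.5] w 85.5
 rot [0.001 0.    0.   ]  dp after rot (cm) [17.17 -3.12 -2.93] |d| 17.7  toolz [-0.995  0.1   -0.   ] tooly [-0.1   -0.995  0.   ]
```

Emit:
move_arm --hand '[0,0,0,0,0]' --dp '[[0,-3.1,-2.9],[4.5,0,0],[4.5,0,0],[4.5,0,0],[2.0,0,0]]' --rot '[[0,0,0],[0,0,0],[0,0,0],[0,0,0],[0,0,0]]'

```text
time: 1.6
tool_pos: [453.2, -390.0, 145.0]
tcp_rot: [-2.165, 0.104, 2.173]
ft_force: [0.7, 0.1, 0.0]
grip_width: 85.6
```

```bash
python3 - <<'E'
from h import *
plan([456,-390,78],np.pi/2-.1,54)
im=snap("side","pics/s1.png"); crop(im,240,200,180,150,4,"pics/s1c.png")
E
```

```text
t 1.60 tcp [ 453.2 -390.   145. ] q [-0.76  0.61  1.84 -0.    0.7   0.91] F [0.7 0.1 0. ] w 85.6
 rot [0.001 0.004 0.003]  dp after rot (cm) [ 1.3  -0.03 -0.28] |d| 1.3  toolz [-0.995  0.1   -0.   ] tooly [-0.1   -0.995  0.   ]
```

View pics/s1c.png

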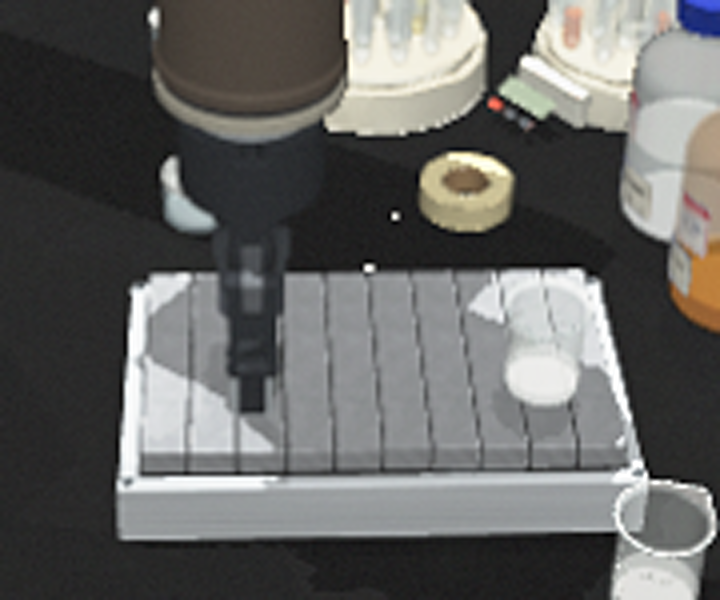

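The gripper is in front of the stopper and lined up with it at crop (250,370). The beaker hasn't moved. Next I'll descend and close.

Emit:
move_arm --hand '[0,1,1,1,1]' --dp '[[1.3,0,-0.2],[0,0,0],[0,0,0],[0,0,0],[0,0,0]]' --rot '[[0,0,0],[0,0,0],[0,0,0],[0,0,0],[0,0,0]]'

```text
time: 2.15
tool_pos: [456.9, -392.2, 137.0]
tcp_rot: [-2.172, 0.109, 2.17]
ft_force: [-0.6, -0.2, -0.2]
grip_width: 28.6
```

Emit:
move_arm --hand '[1,1,1,1,1]' --dp '[[0,0,0],[0,0,0],[0,0,0],[-3,0,0],[-3,0,0]]' --rot '[[0,0,0],[0,0,0],[0,0,0],[0,0,0],[0,0,0]]'

```text
time: 2.65
tool_pos: [456.1, -391.4, 195.8]
tcp_rot: [-2.168, 0.106, 2.172]
ft_force: [0.8, 0.2, 0.8]
grip_width: 24.7
```

```bash
python3 - <<'E'
from h import *
plan([430,-530,78-55],np.pi/2-.1,54)
im=snap("side","pics/s2.png"); crop(im,240,200,180,150,4,"pics/s2c.png")
E
```

```text
t 2.65 tcp [ 456.1 -391.4  195.8] q [-0.76  0.54  1.81  0.    0.8   0.91] F [0.8 0.2 0.8] w 24.7
 rot [0.001 0.002 0.001]  dp after rot (cm) [11.88 14.05  1.21] |d| 18.4  toolz [-0.995  0.1   -0.   ] tooly [-0.1   -0.995  0.   ]
```

View pics/s2c.png

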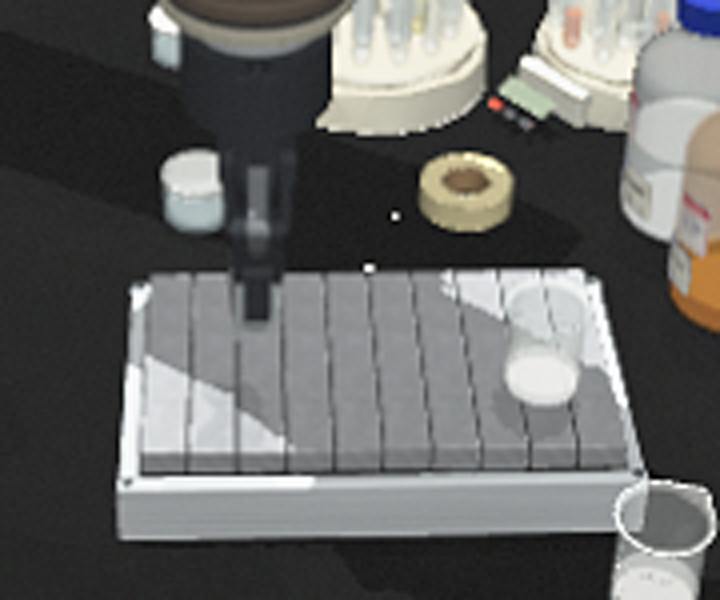

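Emit:
move_arm --hand '[1,1,1,1,1]' --dp '[[0,4.7,0.4],[0,4.7,0.4],[0,4.7,0.4],[4,0,0],[4,0,0]]' --rot '[[0,0,0],[0,0,0],[0,0,0],[0,0,0],[0,0,0]]'

```text
time: 3.2
tool_pos: [430.4, -533.1, 115.7]
tcp_rot: [-2.173, 0.113, 2.168]
ft_force: [-0.3, 0.6, -0.4]
grip_width: 24.6
```

```bash
python3 - <<'E'
from h import *
plan([430,-530,84],np.pi/2-.1)
E
```

```text
t 3.20 tcp [ 430.4 -533.1  115.7] q [-0.94  0.74  1.65 -0.    0.76  0.74] F [-0.3  0.6 -0.4] w 24.6
 rot [-0.001 -0.002 -0.002]  dp after rot (cm) [ 3.17 -0.31  0.07] |d| 3.2  toolz [-0.995  0.1   -0.   ] tooly [-0.1   -0.995  0.   ]
```

Emit:
move_arm --hand '[1,1,1,0,0]' --dp '[[1.5,0,0],[1.6,0,0],[0,0,0],[0,0,0],[0,0,0]]' --rot '[[0,0,0],[0,0,0],[0,0,0],[0,0,0],[0,0,0]]'

```text
time: 3.7
tool_pos: [431.4, -531.5, 86.4]
tcp_rot: [-2.173, 0.109, 2.17]
ft_force: [-0.4, 0.1, 1.0]
grip_width: 52.5
```

Emit:
move_arm --hand '[0,0,0,0,0]' --dp '[[0,0,0],[0,0,0],[-4,0,0],[-4,0,0],[-4,0,0]]' --rot '[[0,0,0],[0,0,0],[0,0,0],[0,0,0],[0,0,0]]'

```text
time: 4.2
tool_pos: [430.5, -530.8, 206.5]
tcp_rot: [-2.17, 0.108, 2.171]
ft_force: [0.5, -0.7, -0.5]
grip_width: 85.6
```

```bash
python3 - <<'E'
from h import *
plan([614.5,-401,88],np.pi/2-.1,54)
im=snap("side","pics/s3.png"); crop(im,240,200,200,200,3,"pics/s3c.png")
E
```

```text
t 4.20 tcp [ 430.5 -530.8  206.5] q [-0.93  0.62  1.6   0.    0.92  0.74] F [ 0.5 -0.7 -0.5] w 85.6
 rot [0.001 0.    0.   ]  dp after rot (cm) [  6.45 -14.75 -17.01] |d| 23.4  toolz [-0.995  0.1   -0.   ] tooly [-0.1   -0.995  0.   ]
```

View pics/s3c.png

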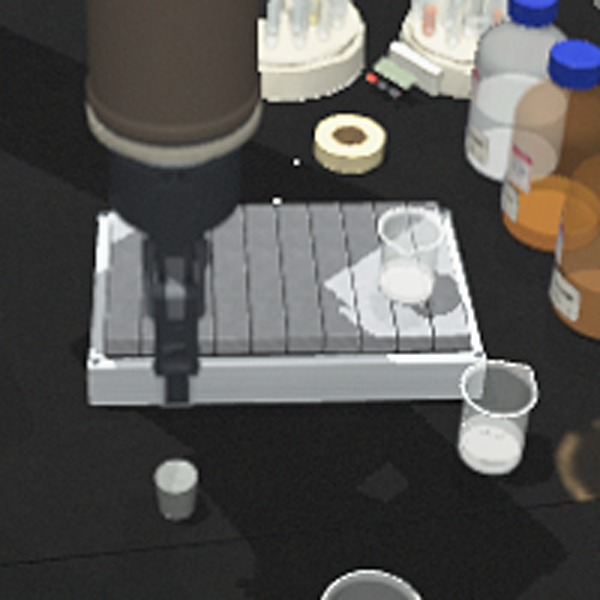

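Emit:
move_arm --hand '[0,0,0,0,0]' --dp '[[0,-2.95,-3.4],[0,-2.95,-3.4],[0,-2.95,-3.4],[0,-2.95,-3.4],[0,-2.95,-3.4]]' --rot '[[0,0,0],[0,0,0],[0,0,0],[0,0,0],[0,0,0]]'

```text
time: 4.75
tool_pos: [615.8, -399.8, 205.2]
tcp_rot: [-2.171, 0.108, 2.17]
ft_force: [0.2, 0.5, -0.1]
grip_width: 85.4
```

```bash
python3 - <<'E'
from h import *
plan([614.5,-401,136],np.pi/2-.1)
im=snap("side","pics/s4.png"); crop(im,280,200,180,150,4,"pics/s4c.png")
E
```

```text
t 4.75 tcp [ 615.8 -399.8  205.2] q [-0.62  0.69  1.47 -0.    0.98  1.05] F [ 0.2  0.5 -0.1] w 85.4
 rot [ 0.001 -0.    -0.   ]  dp after rot (cm) [6.92 0.13 0.12] |d| 6.9  toolz [-0.995  0.1   -0.   ] tooly [-0.1   -0.995  0.   ]
```

View pics/s4c.png

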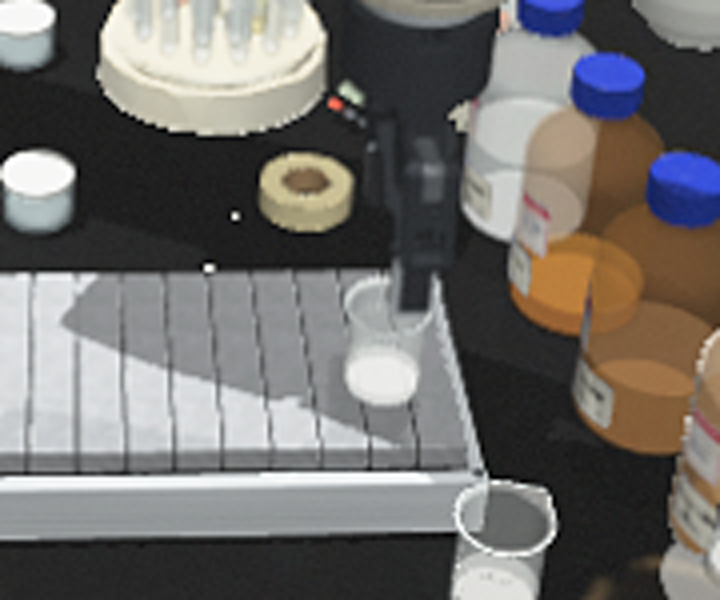

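```bash
python3 - <<'E'
from h import *
P=proj("side",[[614.5,-401,55],[614.5,-401,111],[615.8,-399.8,140],[615.8,-399.8,205]]);print(((P-[280,200])*4).round())
P=proj("side",[[614.5,-401+25,111],[614.5,-401-25,111],[614.5-24,-401,111],[614.5+24,-401,111]]);print(((P-[280,200])*4).round())
E
```

```text
[[381. 382.]
 [389. 303.]
 [395. 259.]
 [405. 159.]]
[[378. 274.]
 [401. 333.]
 [346. 306.]
 [433. 299.]]
```

Emit:
move_arm --hand '[0,0,0,1,1]' --dp '[[2.5,0.1,0.1],[2.4,0,0],[2.0,0,0],[0,0,0],[0,0,0]]' --rot '[[0,0,0],[0,0,0],[0,0,0],[0,0,0],[0,0,0]]'

```text
time: 5.3
tool_pos: [613.4, -402.0, 136.2]
tcp_rot: [-2.17, 0.108, 2.171]
ft_force: [0.8, 0.6, 1.2]
grip_width: 59.2
```

Emit:
move_arm --hand '[1,1,1,1,1]' --dp '[[0,0,0],[0,0,0],[0,0,0],[0,0,0],[-2,0,0]]' --rot '[[0,0,0],[0,0,0],[0,0,0],[0,0,0],[0,0,0]]'

```text
time: 5.8
tool_pos: [612.4, -401.3, 154.2]
tcp_rot: [-2.167, 0.106, 2.173]
ft_force: [0.1, 0.7, -0.4]
grip_width: 42.3
```

```bash
python3 - <<'E'
from h import *
plan([490,-545,136],np.pi/2-.1)
im=snap("side","pics/s5.png"); crop(im,280,200,180,150,4,"pics/s5c.png")
E
```

```text
t 5.80 tcp [ 612.4 -401.3  154.2] q [-0.62  0.75  1.5  -0.    0.9   1.05] F [ 0.1  0.7 -0.4] w 42.3
 rot [0.001 0.003 0.002]  dp after rot (cm) [ 1.82 15.52 10.74] |d| 19.0  toolz [-0.995  0.1   -0.   ] tooly [-0.1   -0.995  0.   ]
```

View pics/s5c.png

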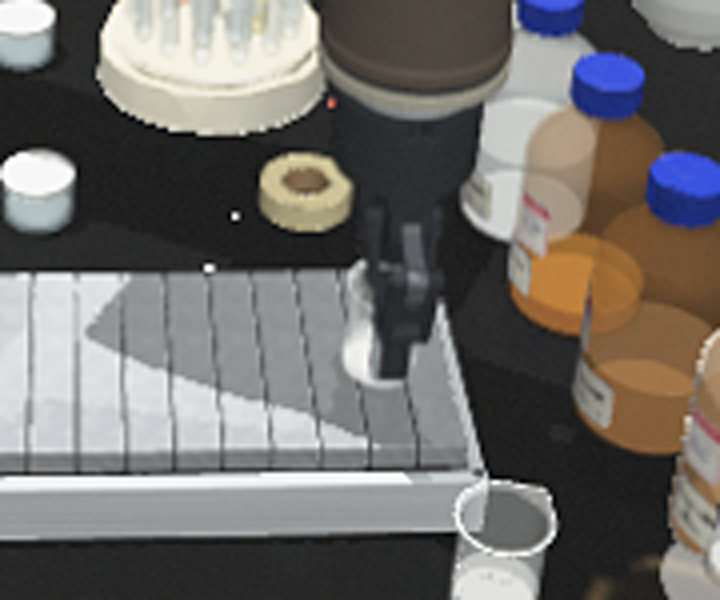

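Emit:
move_arm --hand '[1,1,1,1,1]' --dp '[[-3,0,0],[0,2.4,3.6],[0,4.4,2.4],[0,4.4,2.4],[0,4.3,2.3]]' --rot '[[0,0,0],[0,0,0],[0,0,0],[0,0,0],[0,0,0]]'

```text
time: 6.35
tool_pos: [490.5, -546.7, 186.4]
tcp_rot: [-2.172, 0.108, 2.171]
ft_force: [1.2, -0.6, -0.8]
grip_width: 42.4
```

```bash
python3 - <<'E'
from h import *
plan([490,-545,82],np.pi/2-.1)
im=snap("side","pics/s6.png"); crop(im,240,200,200,200,3,"pics/s6c.png")
E
```

```text
t 6.35 tcp [ 490.5 -546.7  186.4] q [-0.88  0.71  1.48 -0.    0.95  0.79] F [ 1.2 -0.6 -0.8] w 42.4
 rot [ 0.001 -0.    -0.001]  dp after rot (cm) [10.44 -0.17  0.07] |d| 10.4  toolz [-0.995  0.1   -0.   ] tooly [-0.1   -0.995  0.   ]
```

View pics/s6c.png

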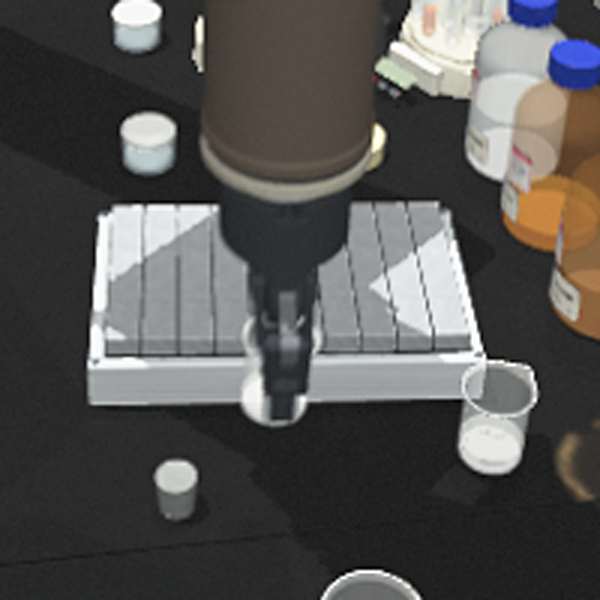

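Emit:
move_arm --hand '[1,1,1,1,1]' --dp '[[4,0,0],[3.5,0,0],[1.7,0,0],[0.8,0,0],[0.2,0,0]]' --rot '[[0,0,0],[0,0,0],[0,0,0],[0,0,0],[0,0,0]]'

```text
time: 6.9
tool_pos: [492.0, -545.1, 84.2]
tcp_rot: [-2.17, 0.107, 2.171]
ft_force: [-0.3, 2.4, 3.4]
grip_width: 42.5
```

```bash
python3 - <<'E'
from h import *
plan([490,-545,82],np.pi/2-.1)
im=snap("side","pics/s7.png"); crop(im,240,250,150,150,4,"pics/s7c.png")
E
```

```text
t 6.90 tcp [ 492.  -545.1   84.2] q [-0.88  0.83  1.52  0.    0.79  0.79] F [-0.3  2.4  3.4] w 42.5
 rot [0.001 0.    0.   ]  dp after rot (cm) [0.22 0.01 0.2 ] |d| 0.3  toolz [-0.995  0.1   -0.   ] tooly [-0.1   -0.995  0.   ]
```

View pics/s7c.png

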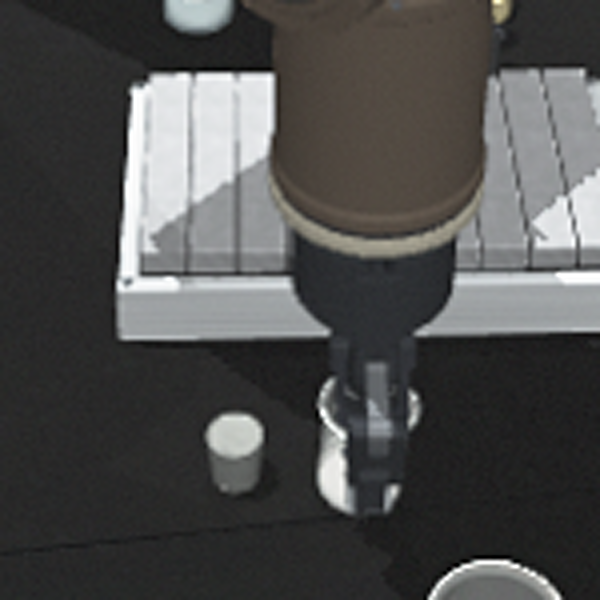

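Contact shows 3.4 N, so the beaker is on the worktop. I'll release it and rise.

Emit:
move_arm --hand '[0.8,0.4,0,0,0]' --dp '[[0,0,0],[0,0,0],[0,0,0],[0,0,0],[0,0,0]]' --rot '[[0,0,0],[0,0,0],[0,0,0],[0,0,0],[0,0,0]]'

```text
time: 7.45
tool_pos: [491.7, -545.4, 84.1]
tcp_rot: [-2.171, 0.108, 2.17]
ft_force: [-0.0, 0.6, 0.1]
grip_width: 85.2
```

Emit:
move_arm --hand '[0,0,0,0,0]' --dp '[[-2,0,0],[-3,0,0],[-3,0,0],[-3,0,0],[0,0,0]]' --rot '[[0,0,0],[0,0,0],[0,0,0],[0,0,0],[0,0,0]]'

```text
time: 7.95
tool_pos: [493.0, -547.0, 198.7]
tcp_rot: [-2.178, 0.113, 2.168]
ft_force: [0.0, -0.7, -0.5]
grip_width: 85.3
```

```bash
python3 - <<'E'
from h import *
import numpy as np
c=np.array([526,-367.5]);u=np.array([.995,-.1])
for i in range(2,8): print(i,(c+u*(-117+26*i)).round(1))
p=c+u*(-117+26*2)
plan([*p,62],np.pi/2-.1,73)
im=snap("side","pics/s8.png"); crop(im,240,200,200,200,3,"pics/s8c.png")
E
```

```text
2 [ 461.3 -361. ]
3 [ 487.2 -363.6]
4 [ 513.1 -366.2]
5 [ 538.9 -368.8]
6 [ 564.8 -371.4]
7 [ 590.7 -374. ]
t 7.95 tcp [ 493.  -547.   198.7] q [-0.88  0.7   1.47  0.    0.97  0.79] F [ 0.  -0.7 -0.5] w 85.3
 rot [ 0.001 -0.005 -0.005]  dp after rot (cm) [  6.37 -18.19   5.01] |d| 19.9  toolz [-0.995  0.1   -0.   ] tooly [-0.1   -0.995  0.   ]
```

View pics/s8c.png

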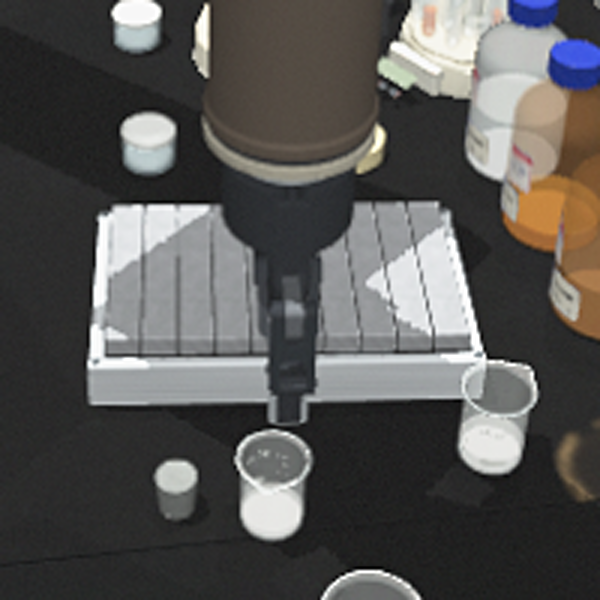

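Emit:
move_arm --hand '[1,1,1,1,1]' --dp '[[0,-4.5,1.2],[0,-4.5,1.3],[0,-4.6,1.3],[0,-4.6,1.2],[2,0,0]]' --rot '[[0,0,0],[0,0,0],[0,0,0],[0,0,0],[0,0,0]]'

```text
time: 8.5
tool_pos: [458.6, -354.4, 174.5]
tcp_rot: [-2.169, 0.104, 2.172]
ft_force: [-0.1, -0.3, -0.1]
grip_width: 12.1
```

Emit:
move_arm --hand '[1,1,1,1]' --dp '[[2,0,0],[1.5,0,0],[0,0,0],[0,0,0]]' --rot '[[0,0,0],[0,0,0],[0,0,0],[0,0,0]]'

```text
time: 8.9
tool_pos: [459.6, -359.1, 138.4]
tcp_rot: [-2.169, 0.107, 2.171]
ft_force: [0.5, -0.2, -1.2]
grip_width: 0.0
```

```bash
python3 - <<'E'
from h import *
plan([461.3,-361,55],np.pi/2-.1,73)
im=snap("side","pics/s9.png"); crop(im,250,220,150,110,5,"pics/s9c.png")
E
```

```text
t 8.90 tcp [ 459.6 -359.1  138.4] q [-0.72  0.6   1.89  0.    0.66  0.95] F [ 0.5 -0.2 -1.2] w 0.0
 rot [0.001 0.001 0.001]  dp after rot (cm) [ 1.04  0.18 -0.18] |d| 1.1  toolz [-0.995  0.1   -0.   ] tooly [-0.1   -0.995  0.   ]
```

View pics/s9c.png

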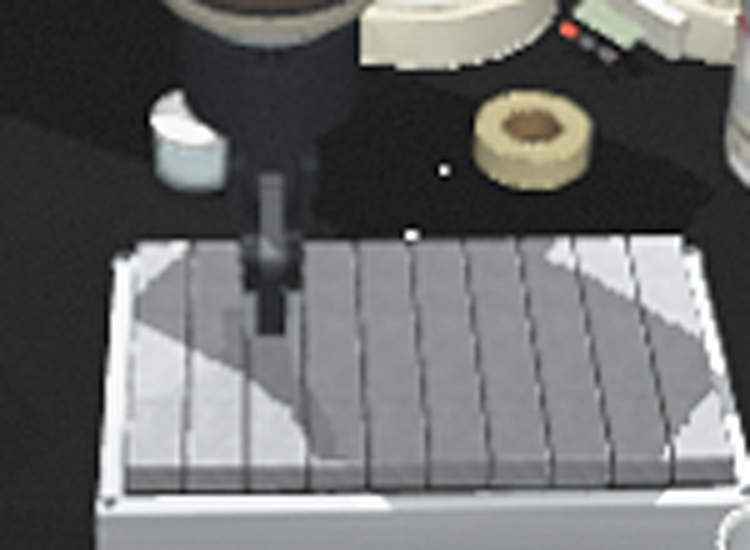

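Emit:
move_arm --hand '[1,1,1,1]' --dp '[[1,0.2,-0.2],[0.6,0,0],[0,0,0],[0,0,0]]' --rot '[[0,0,0],[0,0,0],[0,0,0],[0,0,0]]'

```text
time: 9.35
tool_pos: [461.6, -361.4, 122.7]
tcp_rot: [-2.17, 0.107, 2.171]
ft_force: [-0.4, 0.1, 0.8]
grip_width: 0.2
```

Emit:
move_arm --hand '[1,1,1,1,1]' --dp '[[-1.5,0,0],[0,0,-2.6],[1,0,0],[0.5,0,0],[0,0,0]]' --rot '[[0,0,0],[0,0,0],[0,0,0],[0,0,0],[0,0,0]]'

```text
time: 9.85
tool_pos: [486.8, -363.6, 122.6]
tcp_rot: [-2.169, 0.107, 2.171]
ft_force: [0.0, 0.4, -0.4]
grip_width: -0.1
```

Emit:
move_arm --hand '[1,1]' --dp '[[0,0,0],[0,0,0]]' --rot '[[0,0,0],[0,0,0]]'

```text
time: 10.05
tool_pos: [487.2, -364.0, 123.2]
tcp_rot: [-2.17, 0.108, 2.171]
ft_force: [-0.3, -0.5, 0.2]
grip_width: 0.1
```

Emit:
move_arm --hand '[1,1,1,1,1]' --dp '[[-1.5,0,0],[0,0,-2.6],[1,0,0],[0.5,0,0],[0,0,0]]' --rot '[[0,0,0],[0,0,0],[0,0,0],[0,0,0],[0,0,0]]'

```text
time: 10.55
tool_pos: [512.6, -366.2, 122.4]
tcp_rot: [-2.169, 0.107, 2.172]
ft_force: [0.4, 0.5, 0.9]
grip_width: -0.4
```

Emit:
move_arm --hand '[1,1]' --dp '[[0,0,0],[0,0,0]]' --rot '[[0,0,0],[0,0,0]]'

```text
time: 10.75
tool_pos: [513.1, -366.6, 123.1]
tcp_rot: [-2.17, 0.108, 2.171]
ft_force: [-0.2, -0.1, -0.3]
grip_width: -0.3
```

Emit:
move_arm --hand '[1,1,1,1,1]' --dp '[[-1.5,0,0],[0,0,-2.6],[1,0,0],[0.5,0,0],[0,0,0]]' --rot '[[0,0,0],[0,0,0],[0,0,0],[0,0,0],[0,0,0]]'

```text
time: 11.25
tool_pos: [538.5, -368.8, 122.4]
tcp_rot: [-2.168, 0.107, 2.172]
ft_force: [0.7, 0.4, -0.7]
grip_width: -0.0
```

Emit:
move_arm --hand '[1,1,1]' --dp '[[0,0,0],[0,0,0],[0,0,0]]' --rot '[[0,0,0],[0,0,0],[0,0,0]]'

```text
time: 11.55
tool_pos: [539.1, -369.3, 123.2]
tcp_rot: [-2.17, 0.108, 2.17]
ft_force: [-0.8, -0.1, -0.5]
grip_width: -0.1
```

Emit:
move_arm --hand '[1,1,1,1,1]' --dp '[[-1.5,0,0],[0,0,-2.6],[1,0,0],[0.5,0,0],[0,0,0]]' --rot '[[0,0,0],[0,0,0],[0,0,0],[0,0,0],[0,0,0]]'

```text
time: 12.05
tool_pos: [567.1, -372.5, 127.1]
tcp_rot: [-2.177, 0.111, 2.166]
ft_force: [-1.1, 6.9, 45.6]
grip_width: 0.1
```

Emit:
move_arm --hand '[1,1,1]' --dp '[[0,0,0],[0,0,0],[0,0,0]]' --rot '[[0,0,0],[0,0,0],[0,0,0]]'

```text
time: 12.35
tool_pos: [567.1, -372.5, 127.1]
tcp_rot: [-2.178, 0.111, 2.166]
ft_force: [1.0, 7.9, 43.9]
grip_width: 0.1
```

```bash
python3 - <<'E'
from h import *
im=snap("side","pics/s10.png"); crop(im,250,220,150,110,5,"pics/s10c.png"); print(readout.sense()["ft_force"])
E
```

```text
[ 1.06996036  7.22166876 43.7064817 ]
```

View pics/s10c.png

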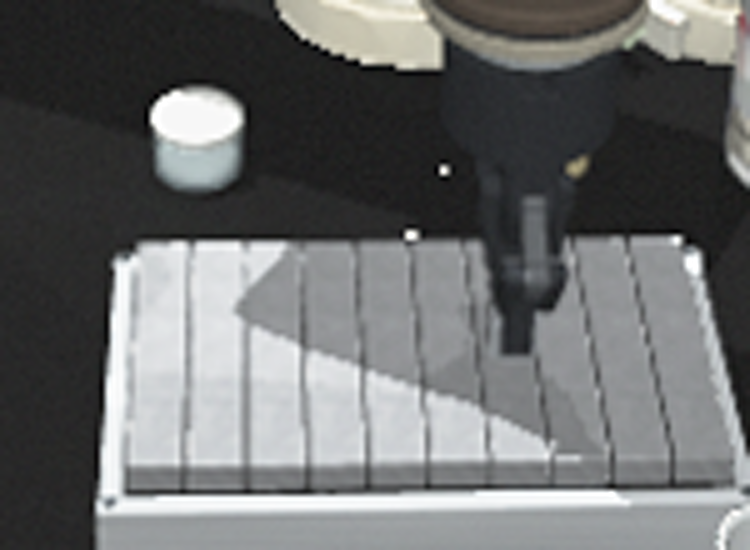

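Emit:
move_arm --hand '[1,1,1,1,1]' --dp '[[-1.5,0,0],[0,0,-2.6],[0,0,-2.6],[0.8,0,0],[0.4,0,0]]' --rot '[[0,0,0],[0,0,0],[0,0,0],[0,0,0],[0,0,0]]'

```text
time: 12.9
tool_pos: [616.4, -376.5, 125.3]
tcp_rot: [-2.169, 0.107, 2.172]
ft_force: [0.5, -0.4, -0.2]
grip_width: -0.2
```

Emit:
move_arm --hand '[1,1]' --dp '[[0,0,0],[0,0,0]]' --rot '[[0,0,0],[0,0,0]]'

```text
time: 13.1
tool_pos: [616.0, -376.8, 125.8]
tcp_rot: [-2.169, 0.107, 2.171]
ft_force: [-0.2, -0.1, -0.1]
grip_width: 0.2
```

```bash
python3 - <<'E'
from h import *
plan([590,-374,100],np.pi/2-.1,73)
im=snap("side","pics/s11.png"); crop(im,250,220,150,110,5,"pics/s11c.png"); print(readout.sense()["ft_force"])
E
```

```text
t 13.10 tcp [ 616.  -376.8  125.8] q [-0.59  0.77  1.54 -0.    0.84  1.08] F [-0.2 -0.1 -0.1] w 0.2
 rot [0.    0.001 0.001]  dp after rot (cm) [-4.72 -0.02  2.61] |d| 5.4  toolz [-0.995  0.1   -0.   ] tooly [-0.1   -0.995  0.   ]
[ 0.23944428 -0.76998712 -0.57866965]
```

View pics/s11c.png

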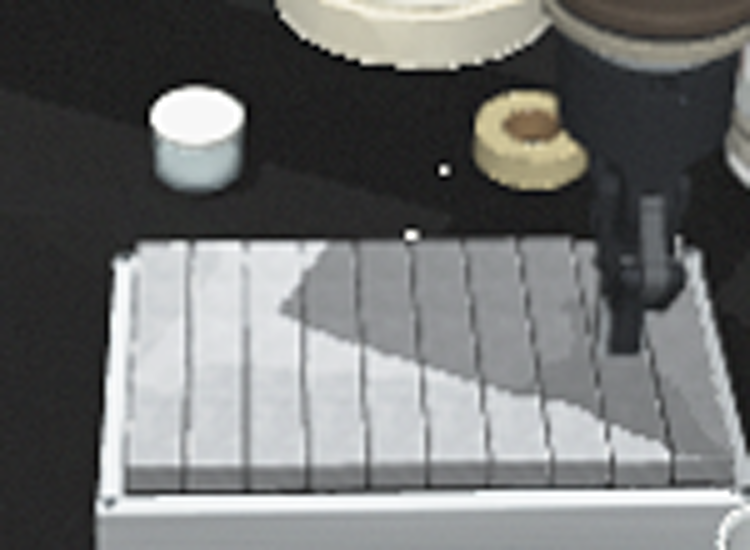

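Emit:
move_arm --hand '[1,1,1]' --dp '[[0.3,0,0],[0,0,0],[0,0,0]]' --rot '[[0,0,0],[0,0,0],[0,0,0]]'

```text
time: 13.45
tool_pos: [616.8, -377.0, 122.9]
tcp_rot: [-2.17, 0.108, 2.171]
ft_force: [0.4, 0.2, 0.0]
grip_width: -0.1
```

Emit:
move_arm --hand '[1,1,1,1,1]' --dp '[[-1.5,0,0],[0,0,2.6],[0.9,0,0],[0.4,0,0],[0,0,0]]' --rot '[[0,0,0],[0,0,0],[0,0,0],[0,0,0],[0,0,0]]'

```text
time: 13.95
tool_pos: [590.8, -374.5, 127.1]
tcp_rot: [-2.17, 0.108, 2.172]
ft_force: [-16.5, 5.1, 35.4]
grip_width: -0.1
```

Emit:
move_arm --hand '[1,1]' --dp '[[0,0,0],[0,0,0]]' --rot '[[0,0,0],[0,0,0]]'

```text
time: 14.15
tool_pos: [590.8, -374.5, 127.2]
tcp_rot: [-2.17, 0.108, 2.172]
ft_force: [-16.4, 4.5, 35.3]
grip_width: 0.6
```

Emit:
move_arm --hand '[1,0,0,0,0]' --dp '[[-3,0,0],[-4,0,0],[-4,0,0],[0,-3,2],[0,-4,2.5]]' --rot '[[0,0,0],[0,0,0],[0,0,0],[0,0,0],[0,0,0]]'

```text
time: 14.65
tool_pos: [554.5, -301.2, 236.5]
tcp_rot: [-2.175, 0.112, 2.166]
ft_force: [0.3, 1.0, -1.1]
grip_width: 57.9
```

```bash
python3 - <<'E'
from h import *
im=snap("top","pics/t1.png"); 
for b in blob(im,240,200,390,260,120): print(b[0].round(1),b[1],onz("top",b[0],38).round(1))
plan([444,-147,200],np.pi/2+.024)
E
```

```text
[318.1 204.6] [ 55   0  47  13 412] [520.2   8.8  38. ]
[265.1 230.4] [ 16  22  19  18 267] [443.6 157.1  38. ]
[372.5 232.7] [124  24  18  18 263] [ 443.6 -147.    38. ]
[286.7 256.5] [37 51 22  9 95] [371.8  93.8  38. ]
t 14.70 tcp [ 549.2 -293.6  234.8] q [-0.54  0.52  1.72  0.    0.9   1.13] F [-3.7  8.2 -0.5] w 65.3
 rot [-0.123  0.004  0.003]  dp after rot (cm) [  3.48 -14.9   10.17] |d| 18.4  toolz [-1.    -0.024 -0.   ] tooly [ 0.024 -1.     0.   ]
```

View pics/t1.png

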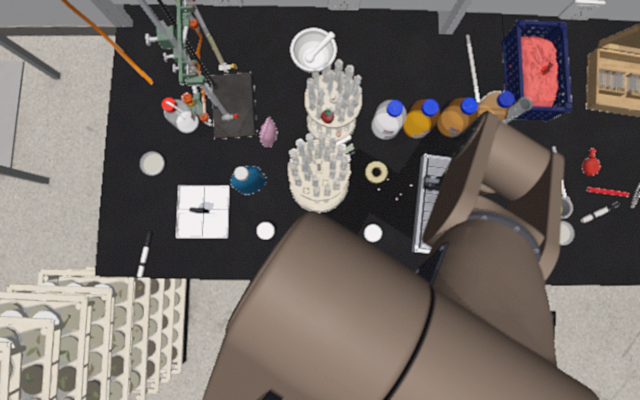

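Emit:
move_arm --hand '[0,0,0,0,0]' --dp '[[0,0,0],[0,-3.7,2.6],[0,-3.7,2.5],[0,-3.7,2.5],[0,-3.7,2.5]]' --rot '[[-0.123,0,0],[0,0,0],[0,0,0],[0,0,0],[0,0,0]]'

```text
time: 15.2
tool_pos: [448.2, -153.5, 235.1]
tcp_rot: [2.21, 0.026, -2.209]
ft_force: [0.4, 0.4, -0.3]
grip_width: 85.5
```

```bash
python3 - <<'E'
from h import *
im=snap("top","pics/t2.png"); 
plan([443.8,-147,80],np.pi/2+.024)
im=snap("side","pics/s12.png");crop(im,240,180,120,100,6,"pics/s12c.png")
E
```

```text
t 15.25 tcp [ 443.  -148.8  234.4] q [-0.39  0.33  2.07  0.    0.75  1.16] F [-6.9  4.8 -1.3] w 85.5
 rot [-0.     0.005  0.003]  dp after rot (cm) [15.44 -0.18 -0.08] |d| 15.4  toolz [-1.    -0.024 -0.   ] tooly [ 0.024 -1.     0.   ]
```

View pics/s12c.png

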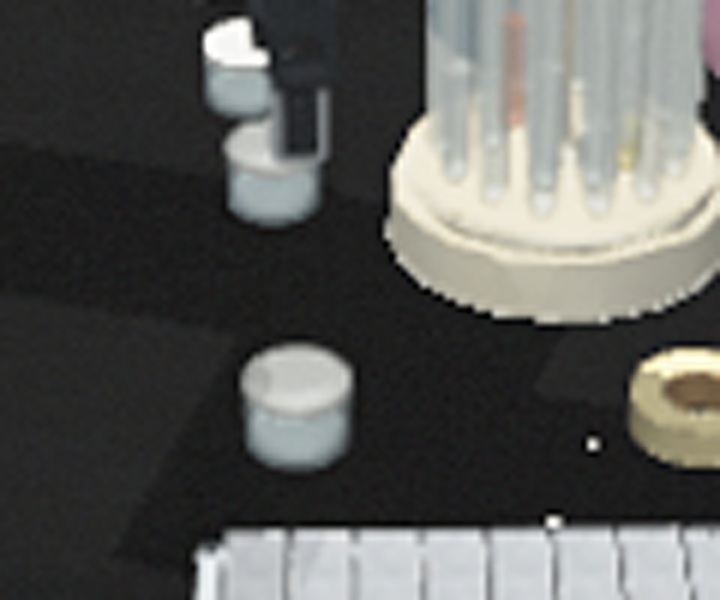

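Emit:
move_arm --hand '[0,0,0,0,0]' --dp '[[4,-0.1,0],[4,0,0],[4,0,0],[2,0,0],[0,0,0]]' --rot '[[0,0,0],[0,0,0],[0,0,0],[0,0,0],[0,0,0]]'

```text
time: 15.8
tool_pos: [448.2, -153.4, 92.7]
tcp_rot: [2.206, 0.028, -2.214]
ft_force: [0.7, 0.7, 0.6]
grip_width: 85.7
```

```bash
python3 - <<'E'
from h import *
plan([443.8,-147,80],np.pi/2+.024)
im=snap("side","pics/s13.png");crop(im,240,180,120,100,6,"pics/s13c.png")
E
```

```text
t 15.80 tcp [ 448.2 -153.4   92.7] q [-0.39  0.59  2.15  0.    0.4   1.15] F [0.7 0.7 0.6] w 85.7
 rot [-0.     0.004  0.002]  dp after rot (cm) [ 1.27 -0.65  0.43] |d| 1.5  toolz [-1.    -0.024 -0.   ] tooly [ 0.024 -1.     0.   ]
```

View pics/s13c.png

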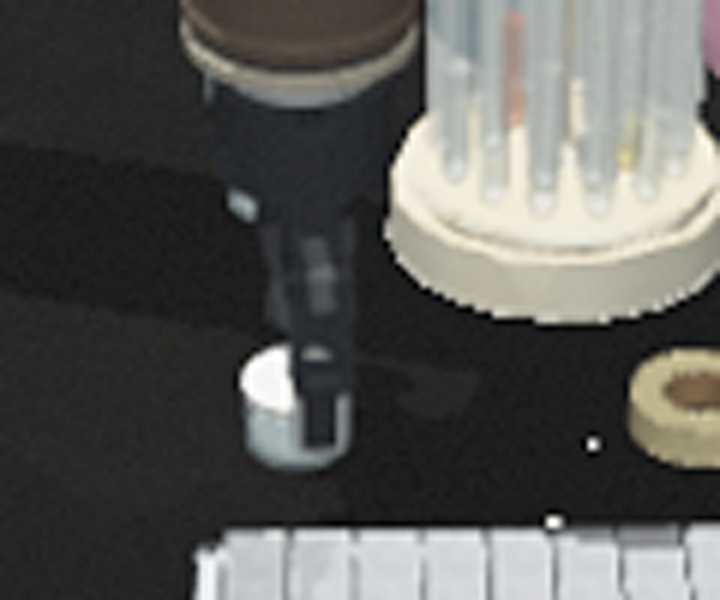

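Emit:
move_arm --hand '[0,0,1,1,1]' --dp '[[1.3,-0.6,0.45],[0,0,0],[0,0,0],[0,0,0],[0,0,0]]' --rot '[[0,0,0],[0,0,0],[0,0,0],[0,0,0],[0,0,0]]'

```text
time: 16.35
tool_pos: [444.8, -148.2, 83.0]
tcp_rot: [2.211, 0.025, -2.207]
ft_force: [-5.7, 0.7, 41.2]
grip_width: 46.6
```

Emit:
move_arm --hand '[1,1,1,1,1]' --dp '[[0,0,0],[0,0,0],[0,0,0],[-4,0,0],[-4,0,0]]' --rot '[[0,0,0],[0,0,0],[0,0,0],[0,0,0],[0,0,0]]'

```text
time: 16.85
tool_pos: [443.5, -147.7, 162.6]
tcp_rot: [2.208, 0.027, -2.212]
ft_force: [1.6, -0.0, -0.2]
grip_width: 46.5
```

```bash
python3 - <<'E'
from h import *
plan([495,343.3,86],np.pi/2+.024)
im=snap("side","pics/s14.png");crop(im,240,180,120,100,6,"pics/s14c.png")
E
```

```text
t 16.85 tcp [ 443.5 -147.7  162.6] q [-0.39  0.45  2.13 -0.    0.56  1.16] F [ 1.6 -0.  -0.2] w 46.5
 rot [-0.     0.002  0.001]  dp after rot (cm) [  7.66 -48.96  -6.33] |d| 50.0  toolz [-1.    -0.024 -0.   ] tooly [ 0.024 -1.     0.   ]
```

View pics/s14c.png

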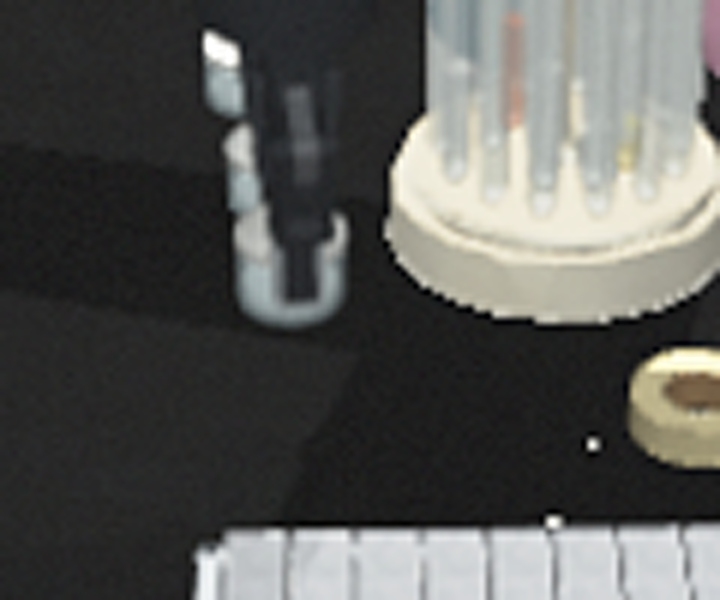

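```bash
python3 - <<'E'
from h import *
print("can", onz("top",(130+668/6,140+200/6),190), onz("top",(130+700/6,140+250/6),60), onz("top",(130+668/6,140+200/6),170))
c=np.array([495,343.3]);a=.024
for sx in(1,-1):
  for sy in(1,-1):
    v=np.array([sx*41,sy*39]);print(sx,sy,(c+[v[0]-a*v[1],a*v[0]+v[1]]).round(1))
for u in[(320,205)]: print(onz("top",u,0))
im=cv2.imread("pics/top0.png");crop(im,240,120,130,110,6,"pics/c4.png")
E
```

```text
can [579.671107   201.92229214 190.        ] [578.36716389 210.9492461   60.        ] [583.07052931 205.78069942 170.        ]
1 1 [535.1 383.3]
1 -1 [536.9 305.3]
-1 1 [453.1 381.3]
-1 -1 [454.9 303.3]
[522.77100973   3.39637469   0.        ]
```

View pics/c4.png

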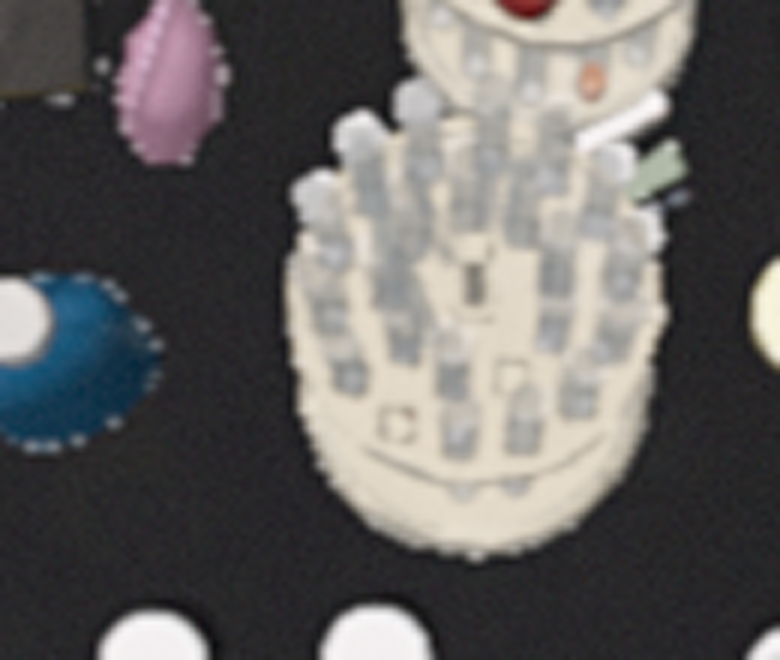

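Emit:
move_arm --hand '[1,1,1,1,1]' --dp '[[-3,0,0.8],[0,-4.6,0],[0,-4.6,0],[0,-4.6,0],[0,-4.6,0]]' --rot '[[0,0,0],[0,0,0],[0,0,0],[0,0,0],[0,0,0]]'

```text
time: 17.4
tool_pos: [431.6, 37.4, 192.6]
tcp_rot: [2.211, 0.025, -2.209]
ft_force: [0.9, 0.6, -0.8]
grip_width: 46.2
```

Emit:
move_arm --hand '[1,1,1,1,1]' --dp '[[0,-4.6,0],[0,-4.6,0],[0,-4.6,0],[0,-4.6,0],[0,-4.6,-0.5]]' --rot '[[0,0,0],[0,0,0],[0,0,0],[0,0,0],[0,0,0]]'

```text
time: 17.9
tool_pos: [430.5, 267.9, 192.5]
tcp_rot: [2.21, 0.027, -2.209]
ft_force: [1.1, -0.7, -1.2]
grip_width: 46.1
```

```bash
python3 - <<'E'
from h import *
plan([535,383.5,190],np.pi/2+.024)
E
```

```text
t 17.90 tcp [430.5 267.9 192.5] q [ 0.5   0.44  2.03 -0.    0.68  2.04] F [ 1.1 -0.7 -1.2] w 46.1
 rot [ 0. -0.  0.]  dp after rot (cm) [  0.25 -11.3  -10.72] |d| 15.6  toolz [-1.    -0.024 -0.   ] tooly [ 0.024 -1.     0.   ]
```

Emit:
move_arm --hand '[1,1,1,1,1]' --dp '[[0,-3.5,-2.0],[0,-3.5,-3.0],[0,-3.0,-3.0],[0,-1.3,-2.7],[0,0,0]]' --rot '[[0,0,0],[0,0,0],[0,0,0],[0,0,0],[0,0,0]]'

```text
time: 18.4
tool_pos: [538.6, 383.7, 192.4]
tcp_rot: [2.214, 0.029, -2.207]
ft_force: [1.0, -0.7, -1.7]
grip_width: 46.3
```

```bash
python3 - <<'E'
from h import *
plan([535,383.5,89],np.pi/2+.024)
im=snap("top","pics/t3.png");crop(im,130,140,130,110,6,"pics/t3c.png")
im=snap("side","pics/s15.png");crop(im,200,100,140,120,5,"pics/s15c.png")
E
```

```text
t 18.40 tcp [538.6 383.7 192.4] q [ 0.57  0.61  1.67 -0.    0.86  2.12] F [ 1.  -0.7 -1.7] w 46.3
 rot [ 0.    -0.003  0.002]  dp after rot (cm) [1.034e+01 1.000e-02 3.600e-01] |d| 10.3  toolz [-1.    -0.024 -0.   ] tooly [ 0.024 -1.     0.   ]
```

View pics/t3c.png

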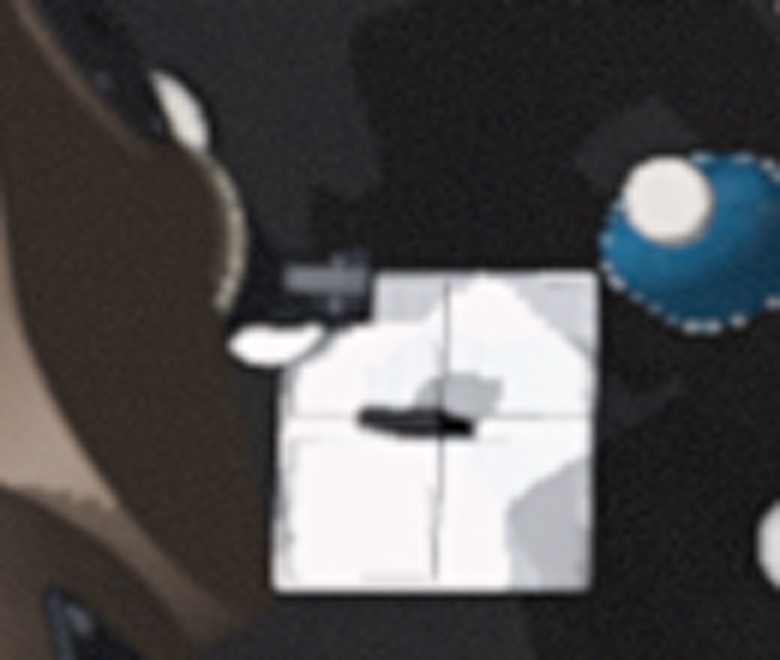

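View pics/s15c.png

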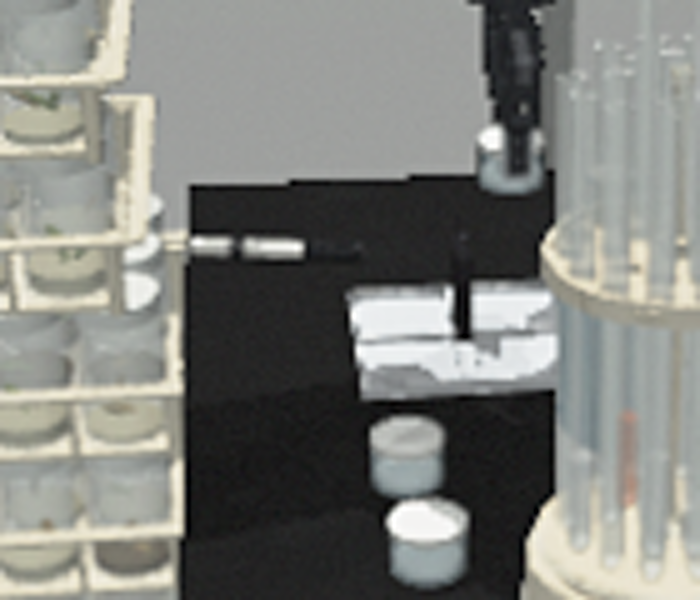

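```bash
python3 - <<'E'
from h import *
print(onz("top",(203.3,209.3),12))
print("plate top mid -> ",((proj("top",[[495,343.3,78],[495,343.3,6],[495,363.3,78],[495,323.3,78]])-[130,140])*6).round())
print(((proj("side",[[495,343.3,78],[495,343.3,6]])-[200,100])*5).round())
E
```

```text
[501.64236397 342.55758794  12.        ]
plate top mid ->  [[398. 418.]
 [441. 430.]
 [354. 417.]
 [441. 419.]]
[[456. 242.]
 [458. 335.]]
```

Emit:
move_arm --hand '[1,1,1,1,1]' --dp '[[3.5,0,0.3],[3.5,0,0],[2,0,0],[0.9,0,0],[0,0,0]]' --rot '[[0,0,0],[0,0,0],[0,0,0],[0,0,0],[0,0,0]]'

```text
time: 19.0
tool_pos: [531.6, 380.7, 92.3]
tcp_rot: [2.207, 0.025, -2.211]
ft_force: [0.3, -0.6, -0.5]
grip_width: 46.4
```

```bash
python3 - <<'E'
from h import *
plan([535,383.5,89],np.pi/2+.024)
im=snap("top","pics/t4.png");crop(im,130,140,130,110,6,"pics/t4c.png")
im=snap("side","pics/s16.png");crop(im,200,100,140,120,5,"pics/s16c.png")
E
```

```text
t 19.00 tcp [531.6 380.7  92.3] q [0.58 0.74 1.73 0.   0.68 2.12] F [ 0.3 -0.6 -0.5] w 46.4
 rot [-0.     0.002 -0.001]  dp after rot (cm) [ 0.33 -0.27 -0.34] |d| 0.5  toolz [-1.    -0.024 -0.   ] tooly [ 0.024 -1.     0.   ]
```

View pics/t4c.png

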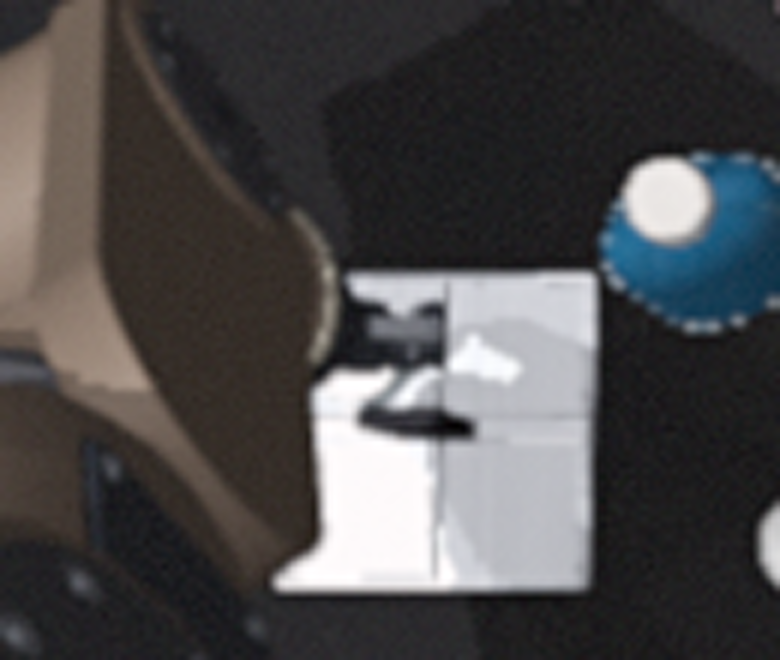

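View pics/s16c.png

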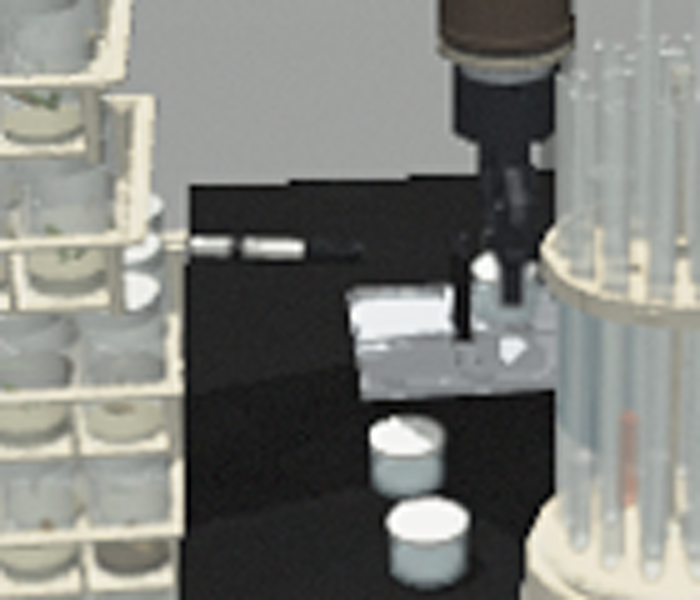

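Emit:
move_arm --hand '[1,1,1]' --dp '[[0.2,-0.3,-0.3],[0.2,0,0],[0,0,0]]' --rot '[[0,0,0],[0,0,0],[0,0,0]]'

```text
time: 19.4
tool_pos: [535.7, 384.8, 89.3]
tcp_rot: [2.21, 0.027, -2.209]
ft_force: [0.5, 1.5, 1.7]
grip_width: 46.6
```

Emit:
move_arm --hand '[1,1,0.7,0.35,0.2]' --dp '[[0.15,0,0],[0,0,0],[0,0,0],[0,0,0],[0,0,0]]' --rot '[[0,0,0],[0,0,0],[0,0,0],[0,0,0],[0,0,0]]'

```text
time: 19.9
tool_pos: [535.5, 384.6, 87.7]
tcp_rot: [2.21, 0.027, -2.209]
ft_force: [-0.3, 0.5, 0.4]
grip_width: 67.4
```

Emit:
move_arm --hand '[0.2,0.2,0.1,0,0]' --dp '[[0,0,0],[-2,0,0],[-4,0,0],[-4,0,0],[0,-2,4]]' --rot '[[0,0,0],[0,0,0],[0,0,0],[0,0,0],[0,0,0]]'

```text
time: 20.4
tool_pos: [500.4, 404.1, 192.7]
tcp_rot: [2.224, 0.029, -2.204]
ft_force: [0.1, 1.7, 0.4]
grip_width: 85.4
```

```bash
python3 - <<'E'
from h import *
plan([443.8,157,200],np.pi/2+.024)
im=snap("top","pics/t5.png");crop(im,130,140,190,110,4,"pics/t5c.png")
for b in blob(im,250,200,390,260,120): print(b[0].round(1),b[1],onz("top",b[0],38).round(1))
im=snap("side","pics/s17.png");crop(im,200,100,140,120,5,"pics/s17c.png")
E
```

```text
t 20.40 tcp [500.4 404.1 192.7] q [ 0.63  0.59  1.72 -0.    0.83  2.18] F [0.1 1.7 0.4] w 85.4
 rot [-0.004 -0.009  0.005]  dp after rot (cm) [-0.73 24.57  6.25] |d| 25.4  toolz [-1.    -0.024 -0.   ] tooly [ 0.024 -1.     0.   ]
[318.2 204.6] [ 45   0  47  13 416] [520.1   8.6  38. ]
[302.4 229.4] [ 44  21  18  18 256] [448.6  51.8  38. ]
[265.1 230.2] [  7  22  17  17 241] [444.3 157.1  38. ]
```

View pics/t5c.png

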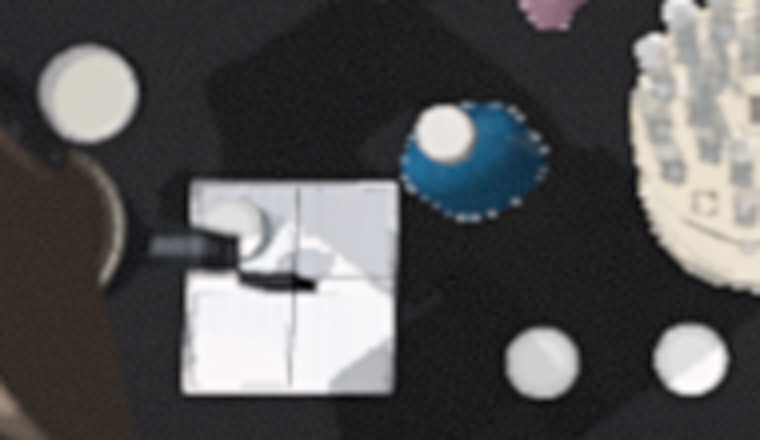

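View pics/s17c.png

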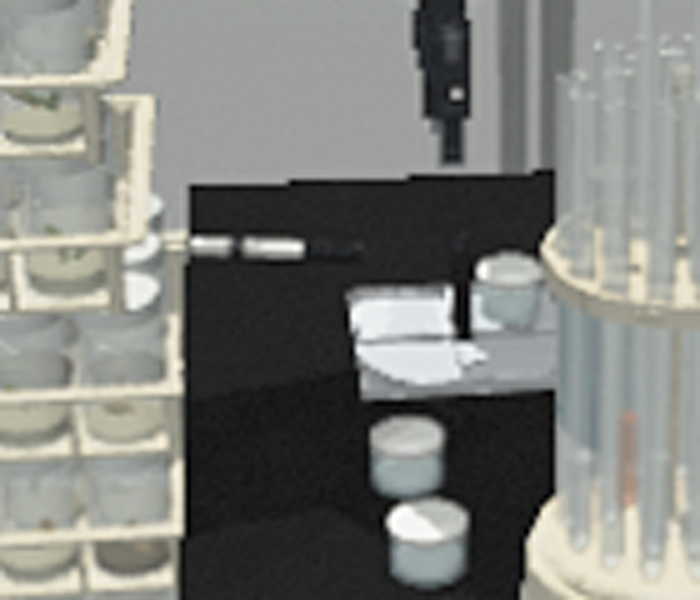

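Emit:
move_arm --hand '[0,0,0,0,0]' --dp '[[0,4.5,2.0],[0,4.6,1.9],[0,4.8,1.2],[0,4.8,0.8],[0,4.8,0.3]]' --rot '[[0,0,0],[0,0,0],[0,0,0],[0,0,0],[0,0,0]]'

```text
time: 21.0
tool_pos: [437.2, 165.5, 187.2]
tcp_rot: [2.208, 0.027, -2.21]
ft_force: [1.0, -0.3, 0.1]
grip_width: 85.3
```

Emit:
move_arm --hand '[0,0,0,0]' --dp '[[3,1,0],[3,0,0],[1.5,0,0],[0,0,0]]' --rot '[[0,0,0],[0,0,0],[0,0,0],[0,0,0]]'

```text
time: 21.4
tool_pos: [437.7, 156.6, 110.6]
tcp_rot: [2.205, 0.025, -2.213]
ft_force: [0.8, -0.1, 0.1]
grip_width: 85.3
```

```bash
python3 - <<'E'
from h import *
plan([444.3,157,80],np.pi/2+.024)
im=snap("side","pics/s18.png");crop(im,220,140,120,100,6,"pics/s18c.png")
E
```

```text
t 21.40 tcp [437.7 156.6 110.6] q [0.28 0.55 2.17 0.   0.43 1.83] F [ 0.8 -0.1  0.1] w 85.3
 rot [-0.001  0.004 -0.001]  dp after rot (cm) [ 3.06 -0.03 -0.66] |d| 3.1  toolz [-1.    -0.024 -0.   ] tooly [ 0.024 -1.     0.   ]
```

View pics/s18c.png

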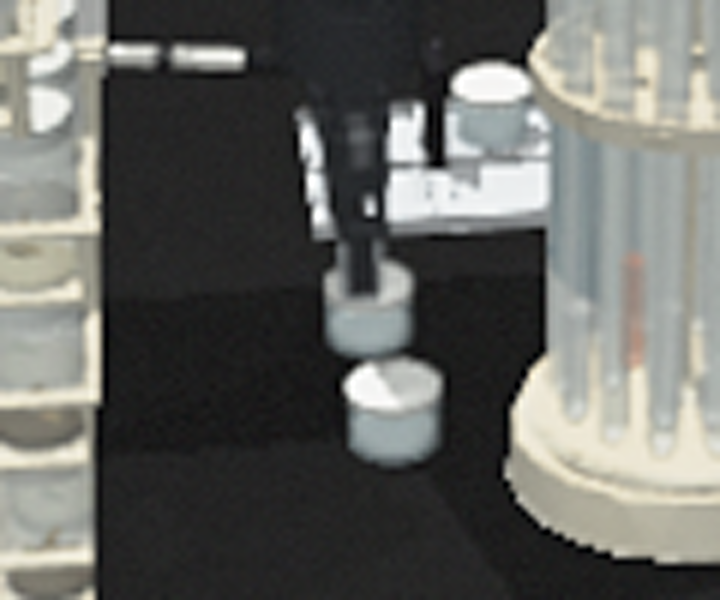

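Emit:
move_arm --hand '[0,0,1,1,1]' --dp '[[1.5,0,-0.6],[1.4,0,0],[0,0,0],[0,0,0],[0,0,0]]' --rot '[[0,0,0],[0,0,0],[0,0,0],[0,0,0],[0,0,0]]'

```text
time: 21.95
tool_pos: [445.2, 157.5, 84.6]
tcp_rot: [2.211, 0.027, -2.208]
ft_force: [-7.4, -1.5, 32.0]
grip_width: 46.5
```

Emit:
move_arm --hand '[1,1,1,1,1]' --dp '[[0,0,0],[0,0,0],[-3,0,0],[-4,0,0],[-4,0,0]]' --rot '[[0,0,0],[0,0,0],[0,0,0],[0,0,0],[0,0,0]]'

```text
time: 22.45
tool_pos: [444.4, 157.2, 195.3]
tcp_rot: [2.209, 0.026, -2.21]
ft_force: [1.3, 0.2, -1.0]
grip_width: 46.6
```

```bash
python3 - <<'E'
from h import *
plan([453,381.5,190],np.pi/2+.024)
im=snap("side","pics/s19.png");crop(im,220,140,120,100,6,"pics/s19c.png")
E
```

```text
t 22.45 tcp [444.4 157.2 195.3] q [0.28 0.39 2.1  0.   0.65 1.82] F [ 1.3  0.2 -1. ] w 46.6
 rot [-0.  0. -0.]  dp after rot (cm) [  0.53 -22.4   -1.4 ] |d| 22.5  toolz [-1.    -0.024 -0.   ] tooly [ 0.024 -1.     0.   ]
```

View pics/s19c.png

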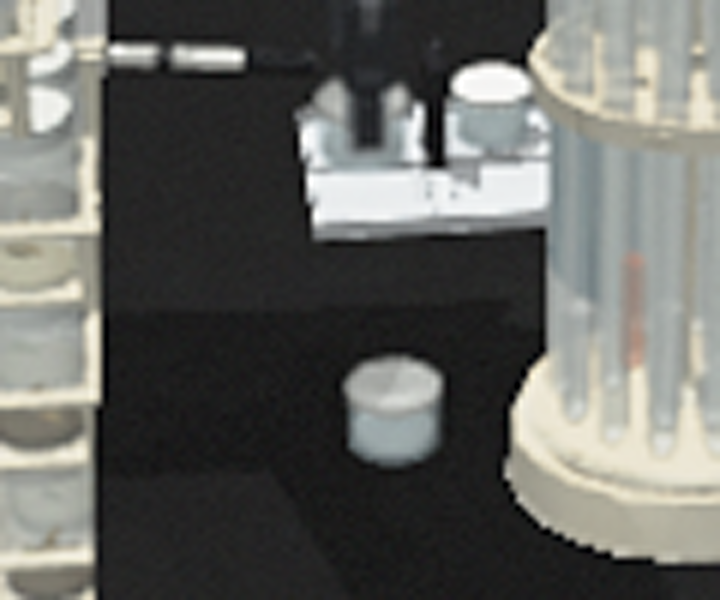

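Emit:
move_arm --hand '[1,1,1,1,1]' --dp '[[0,-4.5,-0.3],[0,-4.6,-0.3],[0,-4.6,-0.3],[0,-4.6,-0.3],[0,-4.1,-0.2]]' --rot '[[0,0,0],[0,0,0],[0,0,0],[0,0,0],[0,0,0]]'

```text
time: 23.0
tool_pos: [453.3, 384.0, 194.6]
tcp_rot: [2.211, 0.028, -2.208]
ft_force: [1.4, -0.9, -0.6]
grip_width: 46.7
```

Emit:
move_arm --hand '[1,1,1,1,1]' --dp '[[3,0,0],[3,0,0],[2.5,0,0],[0.8,0,0],[0,0,0]]' --rot '[[0,0,0],[0,0,0],[0,0,0],[0,0,0],[0,0,0]]'

```text
time: 23.5
tool_pos: [453.1, 381.3, 100.2]
tcp_rot: [2.208, 0.025, -2.21]
ft_force: [0.7, 0.3, -1.1]
grip_width: 46.3
```

```bash
python3 - <<'E'
from h import *
plan([453,381.5,90],np.pi/2+.024)
im=snap("top","pics/t6.png");crop(im,130,140,130,110,6,"pics/t6c.png")
im=snap("side","pics/s20.png");crop(im,220,120,120,100,6,"pics/s20c.png")
E
```

```text
t 23.50 tcp [453.1 381.3 100.2] q [0.65 0.67 1.88 0.   0.6  2.2 ] F [ 0.7  0.3 -1.1] w 46.3
 rot [-0.     0.001 -0.001]  dp after rot (cm) [ 1.02 -0.02  0.01] |d| 1.0  toolz [-1.    -0.024 -0.   ] tooly [ 0.024 -1.     0.   ]
```

View pics/t6c.png

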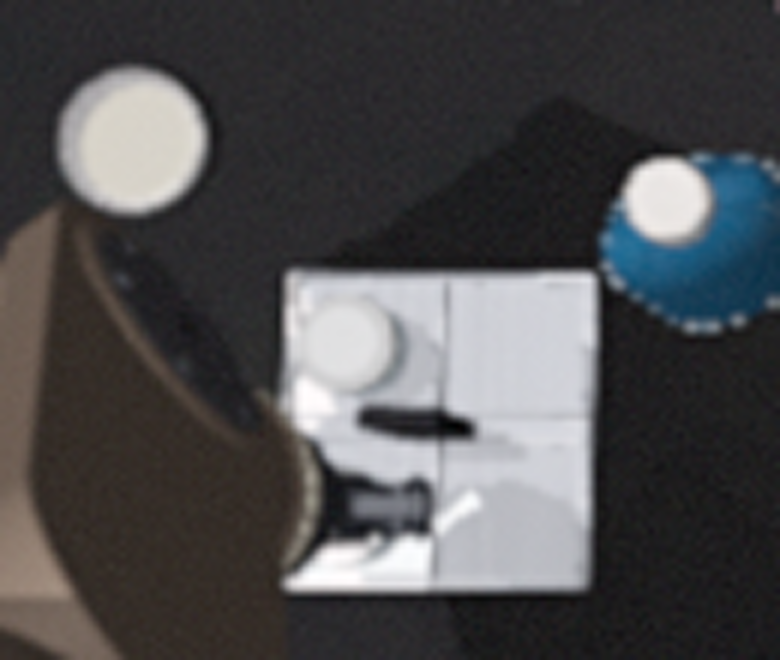

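View pics/s20c.png

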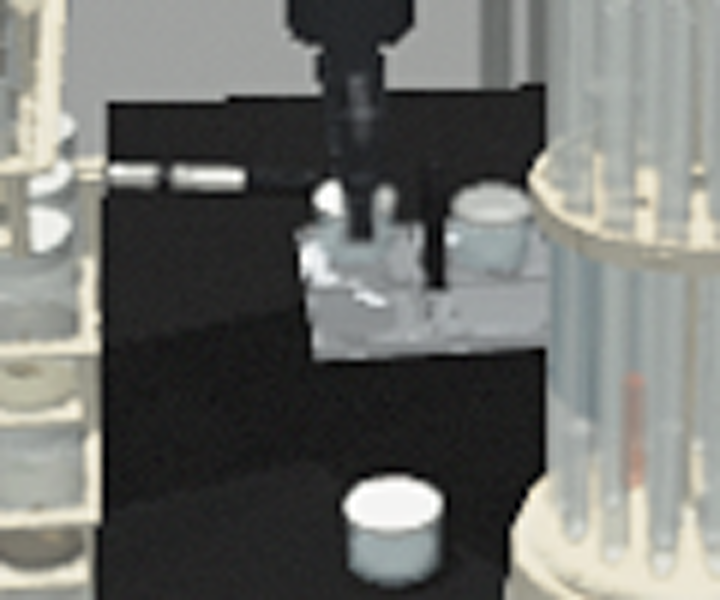

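Emit:
move_arm --hand '[1,1,1,1]' --dp '[[0.8,0,0],[0.3,0,0],[0,0,0],[0,0,0]]' --rot '[[0,0,0],[0,0,0],[0,0,0],[0,0,0]]'

```text
time: 24.0
tool_pos: [454.0, 381.9, 90.7]
tcp_rot: [2.212, 0.027, -2.208]
ft_force: [-3.0, -1.4, 16.8]
grip_width: 46.3
```

Contact shows 17 N, so it's seated. I'll release it and retreat.

Emit:
move_arm --hand '[0.7,0.4,0.2,0.2,0.2]' --dp '[[0,0,0],[0,0,0],[0,0,0],[0,0,0],[-2,0,0]]' --rot '[[0,0,0],[0,0,0],[0,0,0],[0,0,0],[0,0,0]]'

```text
time: 24.5
tool_pos: [452.5, 380.8, 107.7]
tcp_rot: [2.205, 0.024, -2.212]
ft_force: [0.9, 0.2, 0.7]
grip_width: 68.4
```

Emit:
move_arm --hand '[0,0,0,0,0]' --dp '[[-4,0,0],[-4,0,0],[0,3,1],[0,4.5,0],[0,4.5,0]]' --rot '[[0,0,0],[0,0,0],[0,0,0],[0,0,0],[0,0,0]]'

```text
time: 25.0
tool_pos: [445.9, 260.5, 189.7]
tcp_rot: [2.209, 0.029, -2.208]
ft_force: [1.4, -0.8, -0.4]
grip_width: 85.2
```

```bash
python3 - <<'E'
from h import *
plan([448.8,52,190],np.pi/2+.024)
im=snap("top","pics/t7.png");crop(im,130,140,190,110,4,"pics/t7c.png")
for b in blob(im,250,215,390,260,120): print(b[0].round(1),b[1],onz("top",b[0],38).round(1))
im=snap("side","pics/s21.png");crop(im,220,120,120,120,5,"pics/s21c.png")
E
```

```text
t 25.00 tcp [445.9 260.5 189.7] q [ 0.47  0.45  2.01 -0.    0.68  2.02] F [ 1.4 -0.8 -0.4] w 85.2
 rot [ 0.002 -0.001  0.   ]  dp after rot (cm) [-0.03 20.85  0.21] |d| 20.9  toolz [-1.    -0.024 -0.   ] tooly [ 0.024 -1.     0.   ]
[302.2 229.1] [ 44   6  18  17 240] [449.6  52.3  38. ]
```

View pics/t7c.png

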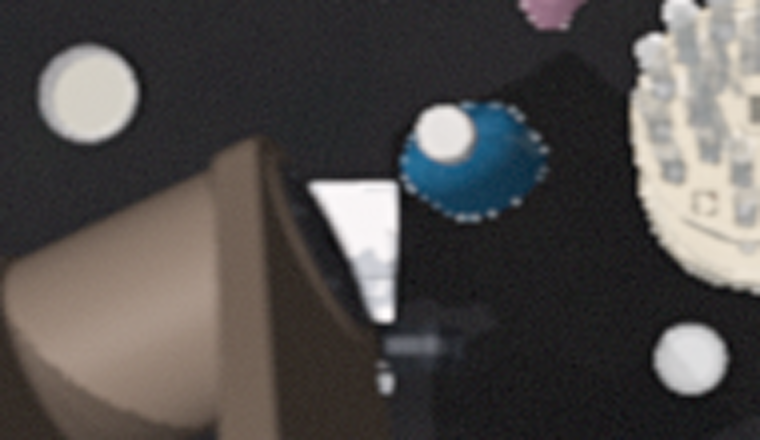

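View pics/s21c.png

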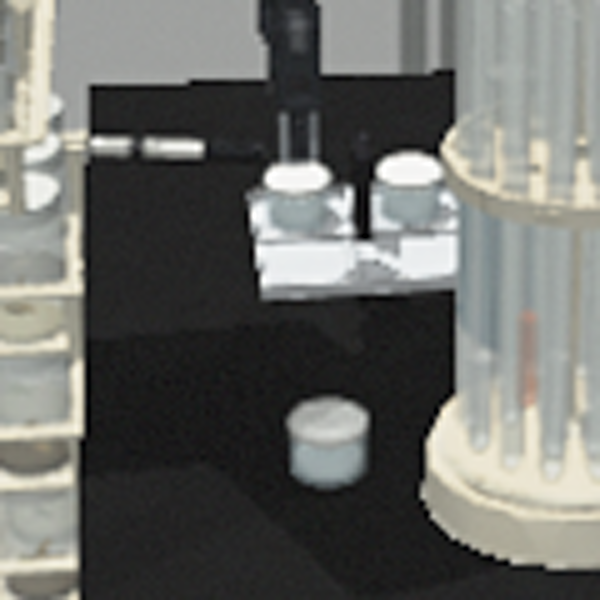

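Emit:
move_arm --hand '[0,0,0,0,0]' --dp '[[0,4.4,0.1],[0,4.4,0.1],[0,4.2,0.1],[0,4.1,0],[0,3.7,0]]' --rot '[[0,0,0],[0,0,0],[0,0,0],[0,0,0],[0,0,0]]'

```text
time: 25.6
tool_pos: [448.3, 51.9, 189.5]
tcp_rot: [2.21, 0.026, -2.209]
ft_force: [1.2, 0.7, -0.1]
grip_width: 85.7
```

Emit:
move_arm --hand '[0,0,0,0]' --dp '[[3,0,0],[3,0,0],[1.5,0,0],[0,0,0]]' --rot '[[0,0,0],[0,0,0],[0,0,0],[0,0,0]]'

```text
time: 26.0
tool_pos: [447.5, 53.3, 112.8]
tcp_rot: [2.206, 0.026, -2.213]
ft_force: [0.5, -0.3, 0.5]
grip_width: 85.5
```

```bash
python3 - <<'E'
from h import *
plan([448,52,82],np.pi/2+.024)
im=snap("side","pics/s22.png");crop(im,220,130,140,110,5,"pics/s22c.png")
E
```

```text
t 26.00 tcp [447.5  53.3 112.8] q [0.05 0.53 2.2  0.   0.42 1.6 ] F [ 0.5 -0.3  0.5] w 85.5
 rot [-0.001  0.003 -0.   ]  dp after rot (cm) [ 3.08  0.14 -0.05] |d| 3.1  toolz [-1.    -0.024 -0.   ] tooly [ 0.024 -1.     0.   ]
```

View pics/s22c.png

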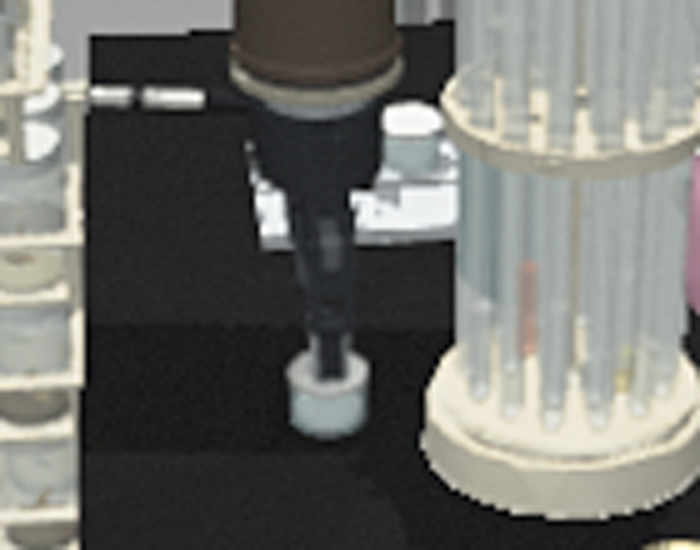

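Clearance to the rack is fine. I'll descend and grip.

Emit:
move_arm --hand '[0,0,1,1,1]' --dp '[[1.5,0.1,0],[1.3,0,0],[0,0,0],[0,0,0],[0,0,0]]' --rot '[[0,0,0],[0,0,0],[0,0,0],[0,0,0],[0,0,0]]'

```text
time: 26.55
tool_pos: [448.9, 52.5, 87.6]
tcp_rot: [2.211, 0.027, -2.208]
ft_force: [-6.2, -0.9, 35.2]
grip_width: 46.3
```

Emit:
move_arm --hand '[1,1,1,1,1]' --dp '[[0,0,0],[0,0,0],[-3,0,0],[-4,0,0],[-4,0,0]]' --rot '[[0,0,0],[0,0,0],[0,0,0],[0,0,0],[0,0,0]]'

```text
time: 27.05
tool_pos: [447.9, 52.4, 198.3]
tcp_rot: [2.209, 0.026, -2.21]
ft_force: [1.5, -0.4, -1.5]
grip_width: 46.0
```

```bash
python3 - <<'E'
from h import *
plan([455,303,190],np.pi/2+.024)
im=snap("side","pics/s23.png");crop(im,220,130,140,110,5,"pics/s23c.png")
E
```

```text
t 27.05 tcp [447.9  52.4 198.3] q [0.05 0.36 2.14 0.   0.63 1.6 ] F [ 1.5 -0.4 -1.5] w 46.0
 rot [-0.  0.  0.]  dp after rot (cm) [  0.83 -25.04  -1.31] |d| 25.1  toolz [-1.    -0.024 -0.   ] tooly [ 0.024 -1.     0.   ]
```

View pics/s23c.png

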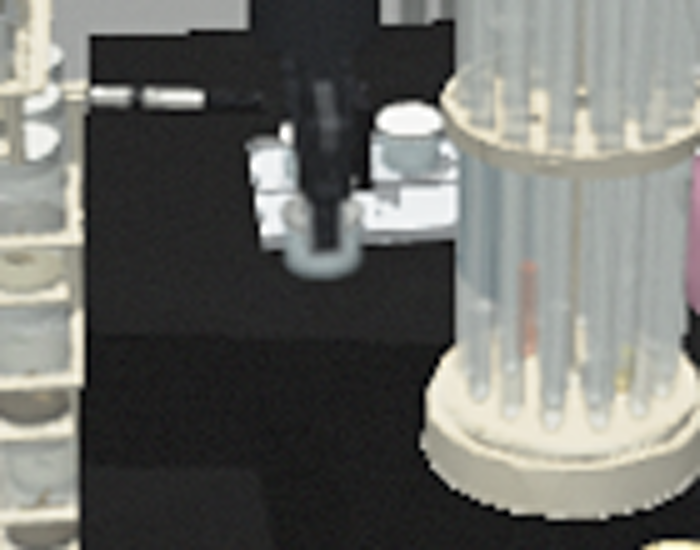

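Emit:
move_arm --hand '[1,1,1,1,1]' --dp '[[0,-4.9,0],[0,-4.9,0],[0,-4.9,0],[0,-4.9,-0.6],[0,-4.9,-0.6]]' --rot '[[0,0,0],[0,0,0],[0,0,0],[0,0,0],[0,0,0]]'

```text
time: 27.6
tool_pos: [454.2, 299.8, 197.5]
tcp_rot: [2.211, 0.027, -2.208]
ft_force: [1.5, -0.3, -0.5]
grip_width: 46.2
```

Emit:
move_arm --hand '[1,1,1,1,1]' --dp '[[3,0,0],[3,0,0],[2.5,0,0],[0.8,0,0],[0,0,0]]' --rot '[[0,0,0],[0,0,0],[0,0,0],[0,0,0],[0,0,0]]'

```text
time: 28.1
tool_pos: [454.2, 297.4, 103.2]
tcp_rot: [2.208, 0.026, -2.21]
ft_force: [0.2, -0.2, -0.6]
grip_width: 45.9
```

```bash
python3 - <<'E'
from h import *
plan([455,302,93],np.pi/2+.024)
im=snap("top","pics/t8.png");crop(im,130,140,130,110,6,"pics/t8c.png")
im=snap("side","pics/s24.png");crop(im,220,120,120,100,6,"pics/s24c.png")
E
```

```text
t 28.10 tcp [454.2 297.4 103.2] q [ 0.52  0.62  1.99 -0.    0.53  2.07] F [ 0.2 -0.2 -0.6] w 45.9
 rot [-0.     0.001 -0.001]  dp after rot (cm) [ 1.02 -0.46 -0.09] |d| 1.1  toolz [-1.    -0.024 -0.   ] tooly [ 0.024 -1.     0.   ]
```

View pics/t8c.png

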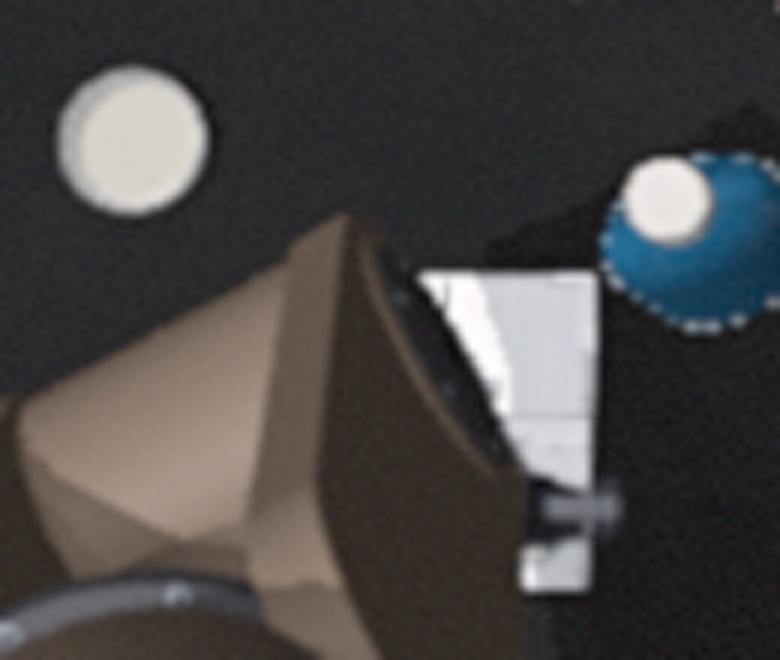

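View pics/s24c.png

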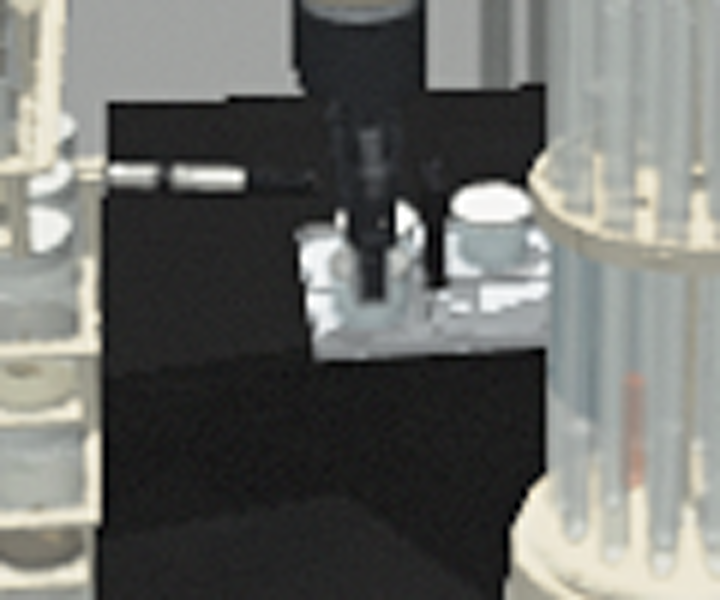

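Emit:
move_arm --hand '[1,1,1,1,1]' --dp '[[0,-0.55,-0.1],[0.7,0,0],[0.4,0,0],[0,0,0],[0,0,0]]' --rot '[[0,0,0],[0,0,0],[0,0,0],[0,0,0],[0,0,0]]'

```text
time: 28.7
tool_pos: [455.6, 303.3, 92.5]
tcp_rot: [2.21, 0.027, -2.209]
ft_force: [0.3, 1.6, 3.4]
grip_width: 45.9
```

Emit:
move_arm --hand '[1,1,0.7,0.4,0.3]' --dp '[[0.1,0,0],[0,0,0],[0,0,0],[0,0,0],[0,0,0]]' --rot '[[0,0,0],[0,0,0],[0,0,0],[0,0,0],[0,0,0]]'

```text
time: 29.2
tool_pos: [455.3, 303.0, 91.3]
tcp_rot: [2.209, 0.026, -2.21]
ft_force: [0.5, -0.0, -0.1]
grip_width: 59.5
```

Emit:
move_arm --hand '[0.3,0.3,0.3,0,0]' --dp '[[0,0,0],[-2,0,0],[-4,0,0],[-4,0,0],[0,0,4]]' --rot '[[0,0,0],[0,0,0],[0,0,0],[0,0,0],[0,0,0]]'

```text
time: 29.7
tool_pos: [420.6, 304.3, 195.8]
tcp_rot: [2.223, 0.031, -2.203]
ft_force: [0.8, 1.3, -0.6]
grip_width: 84.9
```

Emit:
move_arm --hand '[0,0,0,0,0]' --dp '[[-4,0,0],[0,4.5,0],[0,4.5,0],[0,4.5,0],[0,4.5,0]]' --rot '[[0,0,0],[-0.15,0,0],[-0.15,0,0],[-0.15,0,0],[-0.15,0,0]]'

```text
time: 30.2
tool_pos: [450.3, 147.7, 231.5]
tcp_rot: [1.905, 0.546, -1.906]
ft_force: [1.3, 0.5, 0.2]
grip_width: 85.6
```

```bash
python3 - <<'E'
from h import *
plan([495,343.3,190],.024)
im=snap("top","pics/t9.png");crop(im,130,140,130,110,6,"pics/t9c.png")
im=snap("side","pics/s25.png");crop(im,220,120,120,100,6,"pics/s25c.png")
E
```

```text
t 30.20 tcp [450.3 147.7 231.5] q [ 0.25  0.34  2.06 -0.    0.74  1.27] F [1.3 0.5 0.2] w 85.6
 rot [-1.036  0.     0.   ]  dp after rot (cm) [  4.15   4.94 -19.44] |d| 20.5  toolz [ 0.024 -1.     0.   ] tooly [1.    0.024 0.   ]
```

View pics/t9c.png

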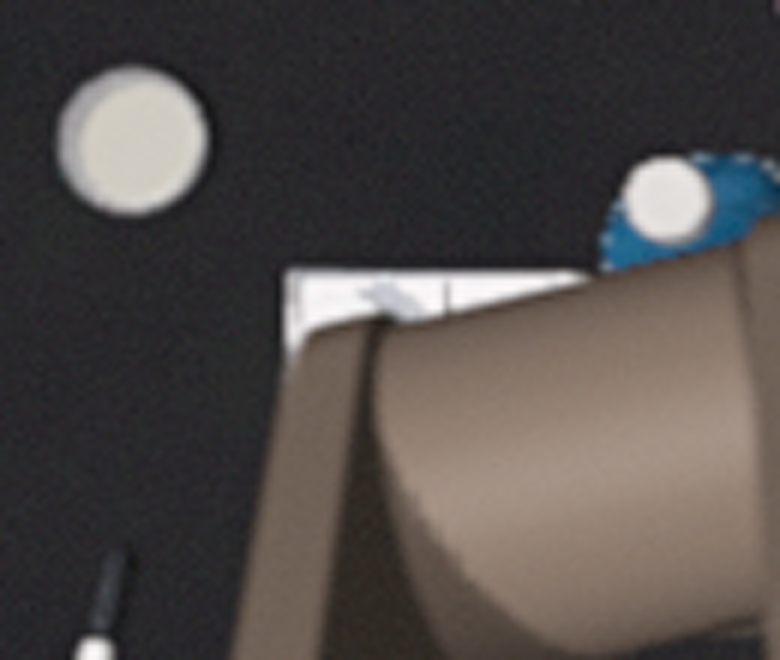

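View pics/s25c.png

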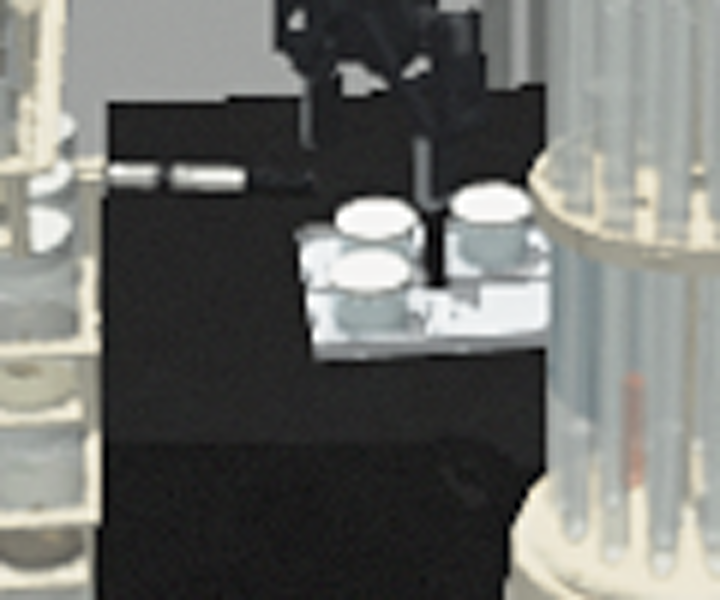

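Emit:
move_arm --hand '[0,0,0,0,0]' --dp '[[0,0,0],[0,0,0],[0,0,0],[0,0,0],[0,0,0]]' --rot '[[-0.148,0,0],[-0.148,0,0],[-0.148,0,0],[-0.148,0,0],[-0.148,0,0]]'

```text
time: 30.8
tool_pos: [450.5, 149.6, 231.2]
tcp_rot: [1.407, 1.068, -1.408]
ft_force: [0.2, 0.2, 0.7]
grip_width: 85.8
```

Emit:
move_arm --hand '[0,0,0,0,0]' --dp '[[0,0,0],[0,0,0],[0,1,-4.5],[0,1.3,-4.7],[0,1.3,-4.7]]' --rot '[[-0.148,0,0],[-0.148,0,0],[0,0,0],[0,0,0],[0,0,0]]'

```text
time: 31.3
tool_pos: [484.3, 290.7, 231.4]
tcp_rot: [1.198, 1.217, -1.198]
ft_force: [1.1, -0.7, 0.6]
grip_width: 85.6
```

```bash
python3 - <<'E'
from h import *
plan([495,343.3,170],.024)
im=snap("top","pics/t10.png");crop(im,130,140,130,110,6,"pics/t10c.png")
E
```

```text
t 31.30 tcp [484.3 290.7 231.4] q [0.49 0.45 1.87 0.   0.83 0.47] F [ 1.1 -0.7  0.6] w 85.6
 rot [-0.008  0.     0.   ]  dp after rot (cm) [ 6.14  1.2  -5.23] |d| 8.2  toolz [ 0.024 -1.     0.   ] tooly [1.    0.024 0.   ]
```

View pics/t10c.png

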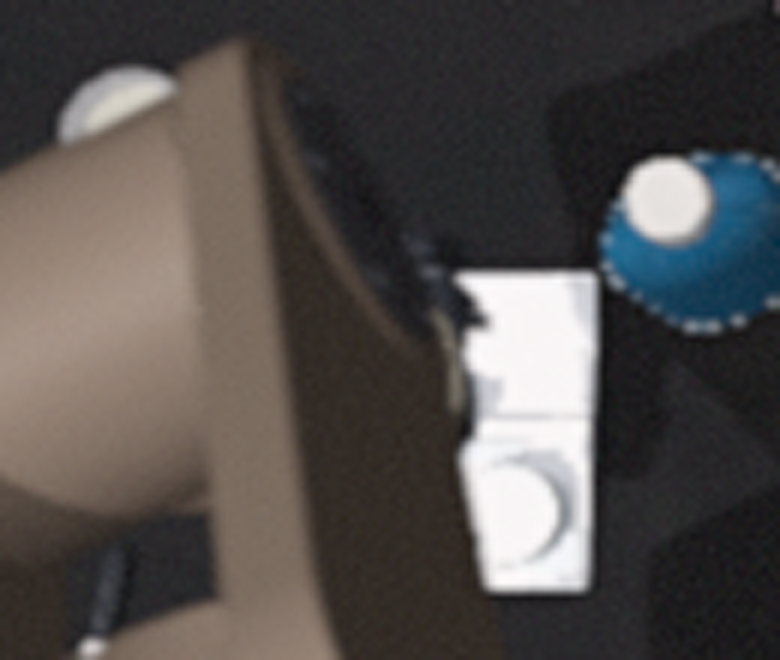

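Emit:
move_arm --hand '[0,0,0.5,0.5,0.5]' --dp '[[0,0.6,-2.6],[0,0.6,-2.6],[3,0,0],[3,0,0],[0,0,0]]' --rot '[[0,0,0],[0,0,0],[0,0,0],[0,0,0],[0,0,0]]'

```text
time: 31.85
tool_pos: [493.2, 340.4, 167.9]
tcp_rot: [1.192, 1.219, -1.202]
ft_force: [-0.1, -0.9, -0.8]
grip_width: 44.1
```

```bash
python3 - <<'E'
from h import *
plan([495,343.3,117],.024)
im=snap("side","pics/s26.png");crop(im,220,100,120,110,6,"pics/s26c.png")
E
```

```text
t 31.85 tcp [493.2 340.4 167.9] q [0.55 0.58 1.83 0.   0.74 0.54] F [-0.1 -0.9 -0.8] w 44.1
 rot [-0.007  0.003  0.005]  dp after rot (cm) [ 5.09  0.19 -0.29] |d| 5.1  toolz [ 0.024 -1.     0.   ] tooly [1.    0.024 0.   ]
```

View pics/s26c.png

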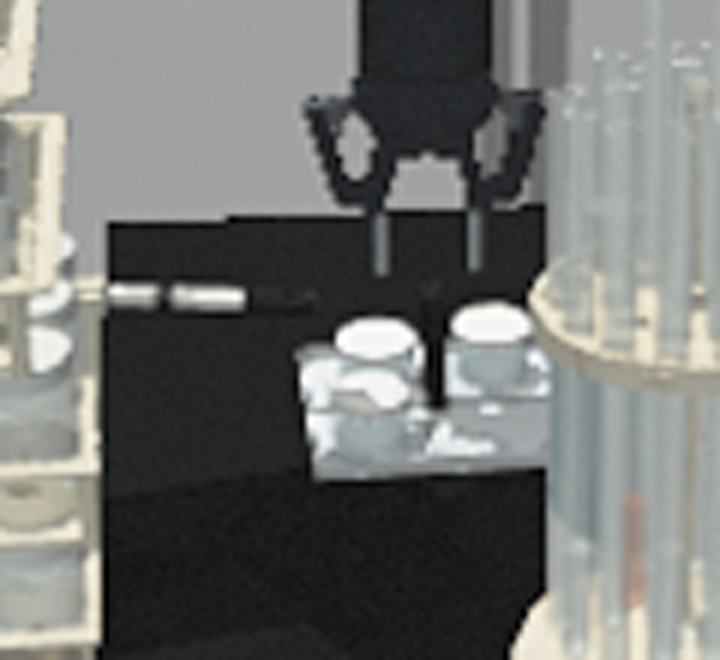

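Emit:
move_arm --hand '[0.5,0.5,0.5,0.5]' --dp '[[2.5,0.2,-0.3],[1.5,0,0],[1.1,0,0],[0,0,0]]' --rot '[[0,0,0],[0,0,0],[0,0,0],[0,0,0]]'

```text
time: 32.3
tool_pos: [496.8, 343.7, 119.7]
tcp_rot: [1.195, 1.218, -1.198]
ft_force: [-0.1, -0.3, 0.3]
grip_width: 42.7
```

```bash
python3 - <<'E'
from h import *
plan([495,343.3,117],.024)
im=snap("side","pics/s27.png");crop(im,220,100,120,110,6,"pics/s27c.png")
E
```

```text
t 32.30 tcp [496.8 343.7 119.7] q [0.55 0.65 1.84 0.   0.65 0.54] F [-0.1 -0.3  0.3] w 42.7
 rot [-0.007  0.001  0.002]  dp after rot (cm) [ 0.27 -0.18  0.03] |d| 0.3  toolz [ 0.024 -1.     0.   ] tooly [1.    0.024 0.   ]
```

View pics/s27c.png

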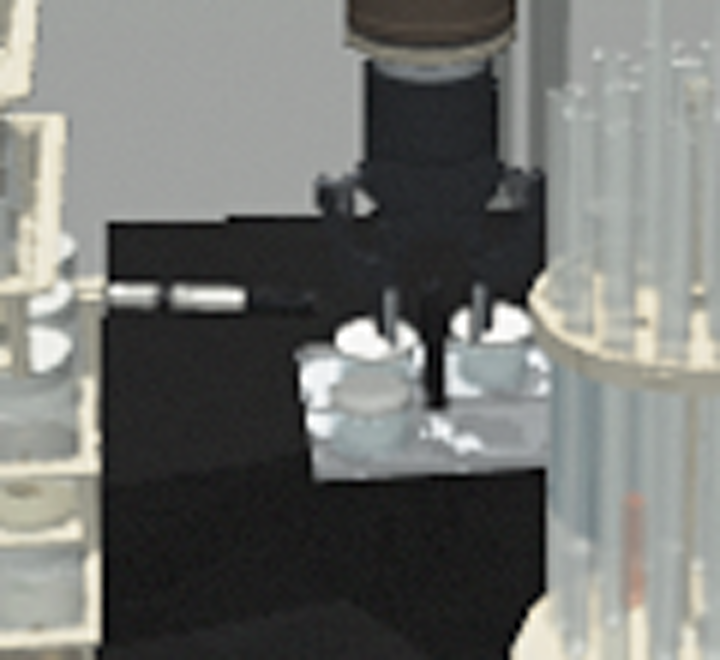

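Emit:
move_arm --hand '[0.7,1,1,1,1]' --dp '[[0.2,-0.1,0],[0,0,0],[0,0,0],[0,0,0],[0,0,0]]' --rot '[[0,0,0],[0,0,0],[0,0,0],[0,0,0],[0,0,0]]'

```text
time: 32.85
tool_pos: [496.6, 344.2, 119.2]
tcp_rot: [1.197, 1.217, -1.195]
ft_force: [-0.4, -1.7, 6.5]
grip_width: 11.4
```

Emit:
move_arm --hand '[1,1,1,1,1]' --dp '[[0,0,0],[0,0,0],[0,0,0],[-1,0,0],[-1,0,0]]' --rot '[[0,0,0],[0,0,0],[0,0,0],[0,0,0],[0,0,0]]'

```text
time: 33.35
tool_pos: [496.0, 343.8, 138.8]
tcp_rot: [1.195, 1.218, -1.197]
ft_force: [-0.4, -0.3, -7.5]
grip_width: 11.1
```

```bash
python3 - <<'E'
from h import *
plan([495,343.3,117],.024)
im=snap("side","pics/s28.png");crop(im,220,100,120,110,6,"pics/s28c.png")
E
```

```text
t 33.35 tcp [496.  343.8 138.8] q [ 0.56  0.62  1.84 -0.    0.69  0.54] F [-0.4 -0.3 -7.5] w 11.1
 rot [-0.006  0.001  0.001]  dp after rot (cm) [ 2.18 -0.1   0.05] |d| 2.2  toolz [ 0.024 -1.     0.   ] tooly [1.    0.024 0.   ]
```

View pics/s28c.png

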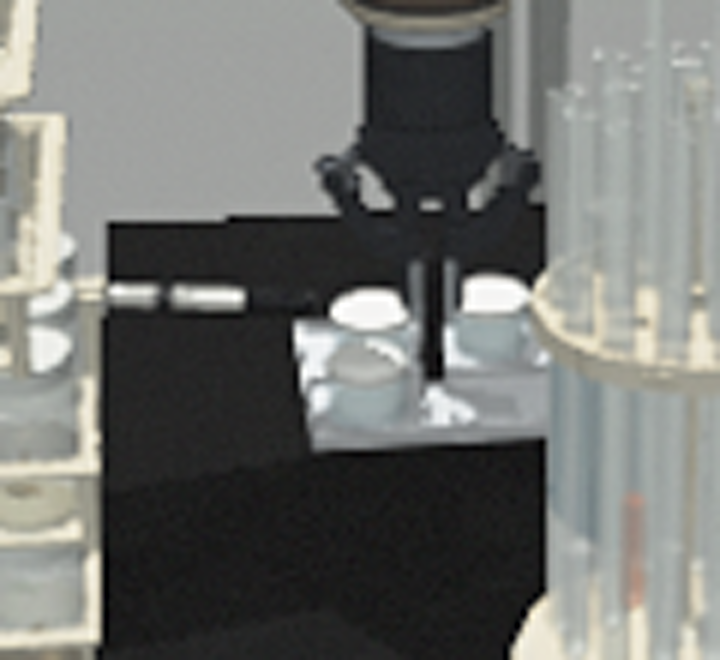

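Emit:
move_arm --hand '[1,1,1,1,1]' --dp '[[-1.5,0,0],[-2,0,0],[-2.5,0,0],[-3,0,0],[-3,0,0]]' --rot '[[0,0,0],[0,0,0],[0,0,0],[0,0,0],[0,0,0]]'

```text
time: 33.9
tool_pos: [496.0, 343.8, 260.3]
tcp_rot: [1.196, 1.218, -1.196]
ft_force: [0.2, 1.4, -7.7]
grip_width: 11.2
```

Emit:
move_arm --hand '[1,1,1,1,1]' --dp '[[-3,0,0],[-3,0,0],[-3,0,0],[-3,0,0],[-3,0,0]]' --rot '[[0,0,0],[0,0,0],[0,0,0],[0,0,0],[0,0,0]]'

```text
time: 34.4
tool_pos: [495.7, 343.6, 410.6]
tcp_rot: [1.196, 1.217, -1.196]
ft_force: [0.4, 1.4, -7.7]
grip_width: 10.9
```

Emit:
move_arm --hand '[1,1,1,1]' --dp '[[-3,0,0],[-2.5,0,0],[-1,0,0],[0,0,0]]' --rot '[[0,0,0],[0,0,0],[0,0,0],[0,0,0]]'

```text
time: 34.8
tool_pos: [496.3, 344.0, 474.9]
tcp_rot: [1.198, 1.217, -1.194]
ft_force: [-0.2, -0.1, -8.5]
grip_width: 11.0
```

```bash
python3 - <<'E'
from h import *
plan([495,-20,470],.0)
im=snap("side","pics/s29.png");im=snap("top","pics/t11.png")
E
```

```text
t 34.80 tcp [496.3 344.  474.9] q [ 0.56  0.29  1.47 -0.    1.38  0.54] F [-0.2 -0.1 -8.5] w 11.0
 rot [ 0.018 -0.001 -0.002]  dp after rot (cm) [ 0.49 -0.13 36.4 ] |d| 36.4  toolz [ 0. -1.  0.] tooly [1. 0. 0.]
```

View pics/s29.png

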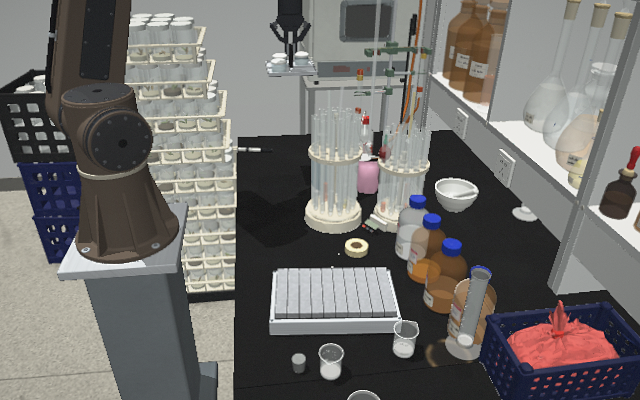

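Emit:
move_arm --hand '[1,1,1,1,1]' --dp '[[0,0,1.5],[0,0,2.5],[0,0,3.5],[0,0,4],[0,0,4]]' --rot '[[0,0,0],[0,0,0],[0,0,0],[0,0,0],[0,0,0]]'

```text
time: 35.4
tool_pos: [498.3, 187.1, 472.0]
tcp_rot: [1.194, 1.219, -1.198]
ft_force: [1.8, -0.7, -8.1]
grip_width: 11.1
```

Emit:
move_arm --hand '[1,1,1,1,1]' --dp '[[0,0,4],[0,0,4],[0,0,4],[0,0,4],[0,0,4]]' --rot '[[0,0,0],[0,0,0],[0,0,0],[0,0,0],[0,0,0]]'

```text
time: 35.9
tool_pos: [501.6, -12.9, 472.2]
tcp_rot: [1.195, 1.219, -1.198]
ft_force: [1.4, 0.3, -7.2]
grip_width: 11.3
```

Emit:
move_arm --hand '[1,1,1,1,1]' --dp '[[0,0,4],[0,0,4],[0,0,4],[0,0,4],[0,0,4]]' --rot '[[0,0,0],[0,0,0],[0,0,0],[0,0,0],[0,0,0]]'

```text
time: 36.4
tool_pos: [505.0, -212.7, 472.1]
tcp_rot: [1.196, 1.219, -1.197]
ft_force: [0.9, -0.1, -7.7]
grip_width: 11.3
```

```bash
python3 - <<'E'
from h import *
plan([577.7,-372.7,470],-.1)
E
```

```text
t 36.40 tcp [ 505.  -212.7  472.1] q [-0.45  0.2   1.59 -0.    1.35 -0.47] F [ 0.9 -0.1 -7.7] w 11.3
 rot [ 0.117 -0.001  0.002]  dp after rot (cm) [ 0.21  8.83 15.19] |d| 17.6  toolz [-0.1   -0.995  0.   ] tooly [ 0.995 -0.1    0.   ]
```

Emit:
move_arm --hand '[1,1,1,1,1]' --dp '[[0,1.2,3.5],[0,2,3.5],[0,2.4,3.3],[0,2.2,3],[0,1.3,1.9]]' --rot '[[0.04,0,0],[0.04,0,0],[0.037,0,0],[0,0,0],[0,0,0]]'

```text
time: 36.9
tool_pos: [589.9, -370.4, 471.0]
tcp_rot: [1.282, 1.162, -1.284]
ft_force: [0.5, 1.1, -7.8]
grip_width: 11.2
```

Emit:
move_arm --hand '[1,1,1,1,1]' --dp '[[0,0,0],[1.5,0,0],[3,0,0],[3,0,0],[3,0,0]]' --rot '[[0,0,0],[0,0,0],[0,0,0],[0,0,0],[0,0,0]]'

```text
time: 37.4
tool_pos: [588.7, -367.4, 366.1]
tcp_rot: [1.282, 1.163, -1.283]
ft_force: [0.4, 0.1, -7.7]
grip_width: 11.0
```

```bash
python3 - <<'E'
from h import *
plan([580.7,-373,174],-.1)
E
```

```text
t 37.40 tcp [ 588.7 -367.4  366.1] q [-0.6   0.5   1.41 -0.    1.24 -0.5 ] F [ 0.4  0.1 -7.7] w 11.0
 rot [ 0.001 -0.001  0.002]  dp after rot (cm) [19.21 -0.74  0.64] |d| 19.2  toolz [-0.1   -0.995  0.   ] tooly [ 0.995 -0.1    0.   ]
```

Emit:
move_arm --hand '[1,1,1,1,1]' --dp '[[3,-0.7,0.6],[3,0,0],[3,0,0],[3,0,0],[2,0,0]]' --rot '[[0,0,0],[0,0,0],[0,0,0],[0,0,0],[0,0,0]]'

```text
time: 37.9
tool_pos: [580.4, -372.1, 225.1]
tcp_rot: [1.282, 1.165, -1.284]
ft_force: [-0.4, -0.4, -8.4]
grip_width: 11.4
```

```bash
python3 - <<'E'
from h import *
im=snap("side","pics/s30.png");crop(im,250,170,180,150,4,"pics/s30c.png")
plan([580.7,-373,174],-.1)
E
```

```text
t 37.95 tcp [ 579.5 -371.4  222.2] q [-0.61  0.62  1.57 -0.    0.96 -0.51] F [ -2.    2.6 -13. ] w 10.9
 rot [ 0.001 -0.004  0.007]  dp after rot (cm) [4.82 0.13 0.14] |d| 4.8  toolz [-0.1   -0.995  0.   ] tooly [ 0.995 -0.1    0.   ]
```

View pics/s30c.png

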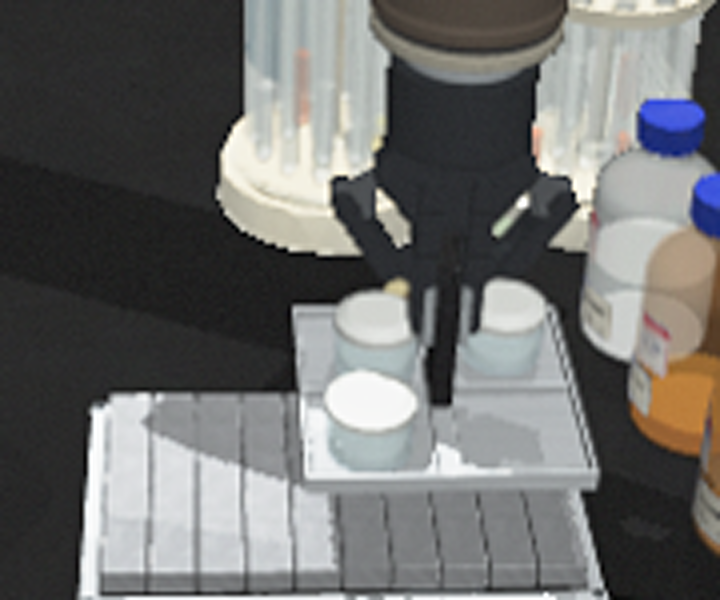

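Emit:
move_arm --hand '[1,1,1,1,1]' --dp '[[0,0,0.1],[1.5,0,0],[1.5,0,0],[1.2,0,0],[0,0,0]]' --rot '[[0,0,0],[0,0,0],[0,0,0],[0,0,0],[0,0,0]]'

```text
time: 38.45
tool_pos: [581.3, -373.3, 184.2]
tcp_rot: [1.282, 1.164, -1.283]
ft_force: [-0.6, 1.1, -8.8]
grip_width: 11.1
```

Emit:
move_arm --hand '[1,1,1]' --dp '[[0,0,0],[0,0,0],[0,0,0]]' --rot '[[0,0,0],[0,0,0],[0,0,0]]'

```text
time: 38.75
tool_pos: [582.6, -374.2, 187.1]
tcp_rot: [1.282, 1.16, -1.282]
ft_force: [0.6, -0.3, -8.3]
grip_width: 11.3
```

```bash
python3 - <<'E'
from h import *
plan([580.7,-373,174],-.1)
im=snap("side","pics/s31.png");crop(im,250,170,180,150,4,"pics/s31c.png")
E
```

```text
t 38.75 tcp [ 582.6 -374.2  187.1] q [-0.61  0.66  1.59  0.    0.89 -0.52] F [ 0.6 -0.3 -8.3] w 11.3
 rot [ 0.001  0.    -0.001]  dp after rot (cm) [ 1.31 -0.2  -0.1 ] |d| 1.3  toolz [-0.1   -0.995  0.   ] tooly [ 0.995 -0.1    0.   ]
```

View pics/s31c.png

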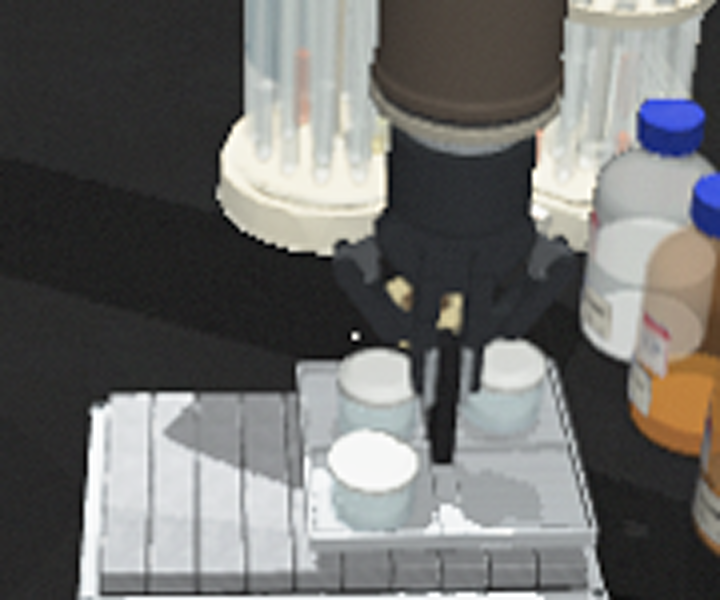

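Emit:
move_arm --hand '[1,1,1,1,1]' --dp '[[0.4,-0.2,-0.1],[0.4,0,0],[0.2,0,0],[0,0,0],[0,0,0]]' --rot '[[0,0,0],[0,0,0],[0,0,0],[0,0,0],[0,0,0]]'

```text
time: 39.3
tool_pos: [580.4, -372.8, 176.3]
tcp_rot: [1.282, 1.161, -1.282]
ft_force: [-0.2, -0.6, -8.0]
grip_width: 11.1
```

Emit:
move_arm --hand '[1,1,1,1,1]' --dp '[[0.1,0,0],[0.1,0,0],[0.1,0,0],[0,0,0],[0,0,0]]' --rot '[[0,0,0],[0,0,0],[0,0,0],[0,0,0],[0,0,0]]'

```text
time: 39.8
tool_pos: [580.5, -373.0, 173.9]
tcp_rot: [1.282, 1.16, -1.282]
ft_force: [-0.8, 0.0, 1.6]
grip_width: 11.0
```

Emit:
move_arm --hand '[0.8,0.7,0.6,0.6,0.6]' --dp '[[0,0,0],[0,0,0],[0,0,0],[0,0,0],[0,0,0]]' --rot '[[0,0,0],[0,0,0],[0,0,0],[0,0,0],[0,0,0]]'

```text
time: 40.3
tool_pos: [580.4, -372.8, 173.4]
tcp_rot: [1.282, 1.161, -1.282]
ft_force: [-0.2, 0.2, -0.3]
grip_width: 34.1
```

Emit:
move_arm --hand '[0.6,0.6,0.6,0.6,0.6]' --dp '[[-1,0,0],[-2,0,0],[-3,0,0],[-4,0,0],[-4,0,0]]' --rot '[[0,0,0],[0,0,0],[0,0,0],[0,0,0],[0,0,0]]'

```text
time: 40.8
tool_pos: [580.1, -372.6, 315.4]
tcp_rot: [1.282, 1.161, -1.282]
ft_force: [-0.2, 0.1, -0.9]
grip_width: 34.0
```

Emit:
move_arm --hand '[0.6,0.6,0.6,0.6,0.6]' --dp '[[0,0,-4.5],[0,0,-4.5],[0,0,-4.5],[0,0,-4.5],[0,0,0]]' --rot '[[0,0,0],[0,0,0],[0,0,0],[0,0,0],[0,0,0]]'

```text
time: 41.3
tool_pos: [598.4, -188.8, 314.4]
tcp_rot: [1.28, 1.163, -1.279]
ft_force: [-0.8, 0.2, 0.2]
grip_width: 34.3
```

```bash
python3 - <<'E'
from h import *
plan([580.7,-373,174],-.1)
im=snap("side","pics/s32.png");crop(im,250,210,160,190,3,"pics/s32c.png");crop(im,300,240,120,100,6,"pics/s32d.png")
im=snap("top","pics/t12.png");crop(im,390,130,130,120,5,"pics/t12c.png")
E
```

```text
t 41.30 tcp [ 598.4 -188.8  314.4] q [-0.35  0.44  1.64  0.    1.06 -0.26] F [-0.8  0.2  0.2] w 34.3
 rot [ 0.004 -0.001 -0.   ]  dp after rot (cm) [14.04  0.07 18.5 ] |d| 23.2  toolz [-0.1   -0.995  0.   ] tooly [ 0.995 -0.1    0.   ]
```

View pics/s32c.png

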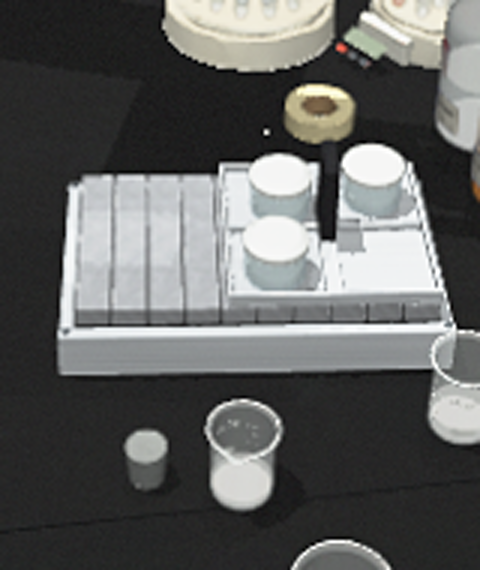

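View pics/s32d.png

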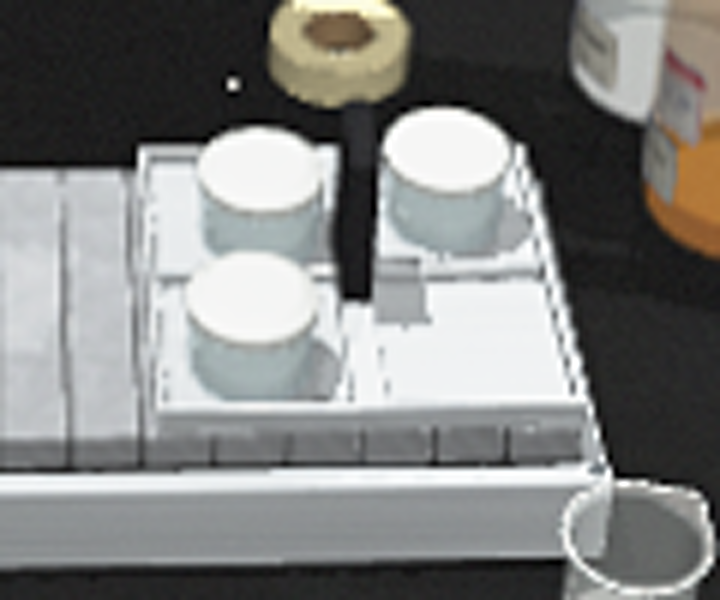

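View pics/t12c.png

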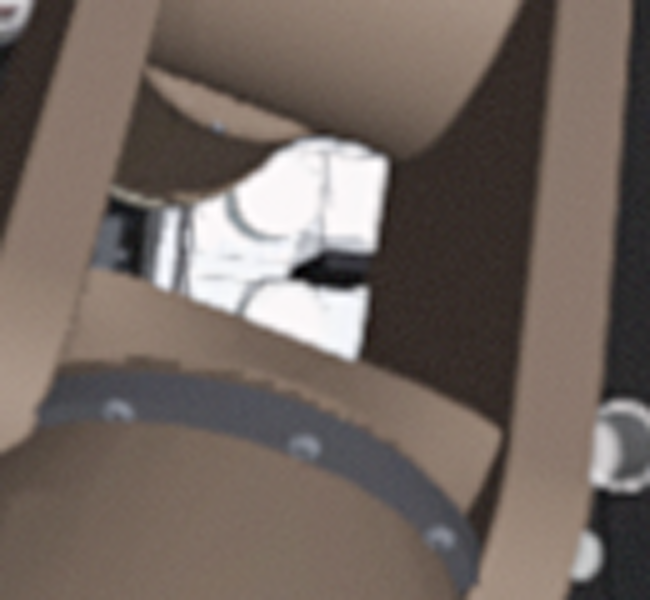

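```bash
python3 - <<'E'
from h import *
R=Ro.from_euler('z',-.1).as_matrix()
for tilt in(0,.035):
    T=R@Ro.from_euler('y',tilt).as_matrix()
    P=[T@np.array(p)+[580.5,-373,54] for p in[(-76,-74,12),(76,-74,12),(-76,-74,0),(76,-74,0),(76,74,12),(-76,74,12),(0,-20,78),(0,20,78)]]
    print(tilt,((proj("side",P)-[300,240])*6).round().tolist())
# lath front top edges
im=cv2.imread("pics/s32.png");crop(im,320,290,85,40,9,"pics/s32e.png")
P=[R@np.array(p)+[526,-367.5,0] for p in[(-130,-75,55),(130,-75,55),(-130,-75,40),(130,-75,40)]];print(((proj("side",P)-[300,240])*6).round().tolist())
E
```

```text
0 [[155.0, 410.0], [585.0, 402.0], [154.0, 436.0], [581.0, 427.0], [518.0, 141.0], [135.0, 147.0], [364.0, 162.0], [352.0, 93.0]]
0.035 [[156.0, 405.0], [585.0, 408.0], [154.0, 430.0], [580.0, 433.0], [519.0, 146.0], [137.0, 141.0], [372.0, 162.0], [359.0, 93.0]]
[[-156.0, 441.0], [580.0, 427.0], [-155.0, 472.0], [576.0, 458.0]]
```

View pics/s32e.png

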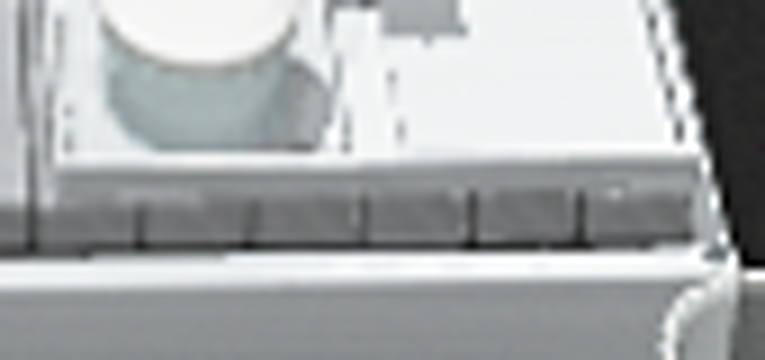

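```bash
python3 - <<'E'
from h import *
g=cv2.cvtColor(cv2.imread("pics/s32.png"),cv2.COLOR_BGR2GRAY).astype(float)
for x in (330,345,360,375,390): print(x,g[302:325,x].astype(int).tolist())
E
```

```text
330 [236, 234, 233, 231, 230, 241, 197, 141, 146, 144, 135, 121, 116, 115, 113, 72, 132, 228, 239, 228, 164, 146, 150]
345 [177, 174, 167, 162, 154, 238, 204, 140, 143, 135, 119, 110, 111, 113, 116, 58, 204, 235, 237, 207, 155, 147, 147]
360 [244, 244, 244, 244, 245, 241, 185, 138, 143, 127, 92, 88, 91, 92, 86, 59, 228, 239, 242, 186, 146, 147, 148]
375 [242, 242, 242, 243, 244, 211, 151, 144, 143, 121, 111, 113, 116, 114, 118, 50, 229, 249, 240, 162, 144, 144, 149]
390 [242, 242, 241, 242, 249, 191, 139, 151, 163, 147, 123, 113, 111, 111, 86, 110, 239, 248, 230, 152, 144, 146, 149]
```

```bash
python3 - <<'E'
from h import *
print(readout.sense()["ft_force"],readout.sense()["time"]); print(env.sign_off())
E
```

```text
[ 0.30910217 -0.07753042  0.82065288] 41.4
the job is handed in; nothing more can be done
None
```

I completed the whole job and handed it in at 41.4 s; no verdict was reported.

- **Clearing:** The stopper and the beaker now stand on the worktop beside the deck. Both look upright in the last side picture.
- **Finding the bearer:** I pressed laths 2 to 8. Laths 2, 3, 4, 5 and 8 gave way by about 5 mm with almost no force. Lath 6 held 44 N with the fingertip about 1 mm down, for well over 0.2 s. Lath 7 held about 35 N the same way, though with a 16 N sideways force I didn't explain. That puts the bearer's centre about 52 mm from the cover's centre along the deck's x.
- **Loading:** I found three bottles and stood each in its own bay while the carrier was on the worktop. None was knocked aside in any picture I took. Each grip pushed the arm up with 32 to 41 N for a moment, but the bottles stayed upright.
- **Carrying:** I lifted the carrier by its grip plate over the tube rack and set it down at about x = +55 mm on the deck. I chose 3 mm past the bearer's centre to allow for the uneven load of three bottles.

**Last checks:**
- The tilt along the deck's x, measured from the tray's front edge in the side picture, is about 0.001 rad. I didn't measure tilt the other way.
- The tray's underside is about 54.5 mm above the worktop, so it has sunk about 0.5 mm. The camera is only good to about 2 mm, but the arm's height when it let go agrees.
- All three bottles are upright in their bays, and the gripper is clear of everything.
- The arm blocked most of the last top view, so these checks rest on the side view.

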